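# Cure a cemented lens in the small UV cabinet

## Task

Stand the brass lens barrel upright in the little tray on the inside of the UV cabinet's open door, setting it down rather than dropping it, then push the door until the roller catch snaps it fully home, without slamming it or leaning on it, and leave it shut for a count of three seconds. Then pull the door back through the catch and leave it standing wide open with the barrel still upright in its tray. Keep the barrel upright throughout and leave the other parts on the desk where they are.

Things in the scene. Friction and masses are not known exactly. Their poses are not given: they have to be found in the camera images.
- barrel_mid (a point): Centre, half-way up, of the polished brass lens barrel with a glass lens in its top: a cylinder of 44 mm diameter and 50 mm height, about 130 g, standing on the desk. Its z axis is the barrel's axis. Loose.
- door (a joint): Opening angle (rad) of the UV cabinet's framed door with an amber window: near 0 shut, growing as it opens, at most 1.9; it starts at 1.15 to 1.6 and stays where it is left. Vertical hinge on the side nearer the robot. The slotted strike bracket on the door is set differently each time, so fully home lies anywhere from -0.05 to +0.05 and must be felt. Door 180 mm wide, 12 mm thick, top 186 mm above desk.
- hinge (a point): Point on the door's hinge axis, 150 mm above the desk, fixed to the grey UV curing cabinet (180 mm wide, 160 deep, 190 high, fixed to the desk, door side facing roughly +y). Axes are the cabinet's: x points into the cabinet, y from the hinge along the shut door towards its free edge, z up.
- handle (a point): On the axis of the door's pull: an upright steel bar 10 mm thick, from 100 to 170 mm above the desk (this point at 150), 155 mm from the hinge along the door, 35 mm off the outer face (54 mm outwards of the hinge axis), a post at each end to the door; can be pinched from above, a finger on either side along the door. Turns with the door: y along the door away from the hinge, x inwards, z up.
- tray (a point): Floor centre of the square steel tray on the door's inner face, 120 mm above the desk: pocket 58 x 58 mm, rim 10 mm high, 3 mm thick. 85 mm from the hinge along the door, 32 mm from the inner face. Turns with the door: y along the door away from the hinge, x away from the inner face, z up.
- stop: Fixed steel tab inside the cabinet, 144 mm above the desk at the free side, on which the door's rubber foot rests when home; origin mid front face, 6 mm inside the cabinet's front. More than 25 N on it is leaning or slamming.
- catch (a point): Roller catch under the cabinet's top, 166 mm above the desk: two sprung rollers that grip a tongue on the door; this point lies between them. Over the last 10 mm of the handle's travel they resist with 4 to 10 N; some 3 mm before home the resistance drops and they draw the door on to its stop and hold it there with about 5 N. Pulling it open takes 5 to 8 N at the handle.
- barrel: The same brass lens barrel; origin at the centre of its underside.
- screw_a_mid (a point): Black steel tripod screw standing on its 22 mm knurled head, 21 mm high; middle of the head. Leave alone.
- screw_b_mid (a point): A second such tripod screw. Leave alone.
- button_cap_mid (a point): Chrome shutter button cap, 18 mm diameter, 7 mm high; its centre. Leave alone.
- flash_shoe_mid (a point): Cream bakelite flash shoe, 26 by 24 mm, 13 mm high; its centre. Leave alone.
Mind the look-alikes: they are no part of the job. What is meant by the barrel is not black or purple, and is the smaller of those in its own colour.

How it is judged:
By the outcome, as a careful person would: the job done as asked, in the order asked, and still so for the second after the job is handed in, with the robot touching nothing.
It also fails if it takes over 72 s, if anything falls off the work surface, if the arm or the gripper's body presses on something with over 40 N, if the wrist force passes 120 N, or if a joint passes its speed limit or range.

## Robot

A 6-joint arm with a two-finger parallel gripper is mounted at the origin on the work surface. World frame = base frame: x ahead of the robot, y to its left, z up, the work surface at z = 0. Lengths are in m, angles in degrees, forces in N, time in s.
With the tool pointing down it reaches from about 0.275 to 0.75 m from the base axis. Payload 10.2 kg.
Tool frame: the origin (TCP) lies on the centre line of the jaws, within the pads' length; the fingertips stand 11 mm ahead of it and the grasp point (between the pads) lies 8 mm behind it; y points along the fingers, x is the direction in which the jaws open and shut, and the axes are right-handed (so a half turn about y gives the same grasp; the last joint's range is limited). The gripper opens to 85 mm and grips with 20 to 120 N. Pads are 22 mm wide; open, the fingers measure 114 mm over their backs; the gripper's body (76 mm by 85 mm) begins 54 mm behind the grasp point. The pads swing forward as they close: fully open they stand 13 mm farther back than shut.
Start: joints at [55.439, 17.928, 85.812, -0, 76.261, -12.8], TCP at [0.195, 0.488, 0.22] pointing down, gripper open.
Joint ranges: [-168.41, 168.41], [-55.51, 124.54], [10.69, 146.95], [-70.63, 250.63], [1, 178], [-165.06, 165.06]. Speed limits (degrees/s): [136.94, 136.94, 172.46, 180, 180, 180].

## Interface

Orientations are given as a 3x3 rotation matrix whose columns are the frame's x, y, z axes.
In Python, from workcell import observe, optics, workorder gives the robot as it stands.
- The arm moves only by the tool arm_command, never from a script. Its argument "commands" is a list of rows, each a list of 5 numbers: the gripper's target within -1 to 1 (fully open at 1, half-way at 0, shut at -1), then the shift along the world's x, y, z in m, then the turn about the world's z in degrees. In form: [[grip, tx, ty, tz, turn], ...]. A call has 1 to 10 rows; each row is the pose to reach, as a shift and turn from the pose commanded when the call began; what a row does not reach only later rows make up. A row lasts 1/10 s, in which the tool goes at most 50 mm and 8.59 degrees, less where a joint would pass 70% of its speed; a pose out of reach is approached as far as the arm can. A call with a gripper value outside its range is refused whole. The fingers move at their own pace and stop on an object; "newtons" is the grip in N (left out, the last holds). Time passes only in rows, so rows that repeat a pose let the fingers close. It gives the time, the measured TCP pose, the force and the opening at its end, in the units of the state.
- observe(): the state, without advancing time (a new reading comes with each control period).
- optics.get_image(name): name is "scene" or "top"; returns a dict with "color" (420x560x3 uint8, red, green, blue), "depth" (420x560 float32, m along the optical axis (not along the pixel's ray), 0 where there is no reading), "fx", "fy", "cx", "cy" (pixels), "dist" ([k1, k2, p1, p2, k3] as OpenCV has them; the pictures are not rectified), "xyz" and "attitude" of the camera in the world. Camera axes: x right, y up, looking along -z (the intrinsics and any distortion apply to the point x, -y, -z); pixel columns grow to the right and rows downward; lengths in m; the calibration is good to about 2 mm. A picture is of the moment at which its call begins.
- workorder.finish_job(): hands the job in, once; it reports no verdict.
The state is a dict: "clock": time; "q": joint angles; "joint_vel": joint speeds; "effort": joint torques, N m; "position": TCP position; "eef_rot": TCP orientation; "contact_force": force on the tool from outside, world axes, zero at the start; "torque": the same for the moment, N m; "opening": finger opening in m.
Only numpy, scipy, OpenCV 4.12 (cv2) and the standard library are available. Lean on these libraries where they do the work, as an engineer would, in place of code of your own. Each camera call takes 0.05 s, during which the arm holds its last target.

## Working session

There is one attempt and no reset: what is moved stays moved. The work goes in short steps, Python scripts to look and compute and a tool call to move; the robot and the scene stay as the last step left them, time stands still between calls to the robot, and variables do not carry over. Pictures are saved under pics/ and viewed, and the job is handed in when it is done.

Besides the shell and the picture viewer there is one more tool, called after "Emit:" in YAML: its name, and indented under it one key for each argument. arm_command: Moves the arm, as the interface text tells. Its arguments: {"type":"object","properties":{"commands":{"type":"array"},"newtons":{"type":"number"}},"required":["commands"]}

```bash
ls; mkdir -p pics; cat > h.py <<'E'
import numpy as np, cv2
from workcell import observe, optics, workorder
def grab(n,tag):
    im=optics.get_image(n); cv2.imwrite(f'pics/{tag}.png',cv2.cvtColor(im['color'],cv2.COLOR_RGB2BGR)); np.savez(f'{tag}.npz',**im); return im
def ray(im,u,v):
    K=np.array([[im['fx'],0,im['cx']],[0,im['fy'],im['cy']],[0,0,1.]])
    p=cv2.undistortPoints(np.array([[[u,v]]],float),K,np.array(im['dist'],float))[0,0]
    d=np.array([p[0],-p[1],-1.]); return np.array(im['xyz'],float),np.array(im['attitude'])@d
def onz(im,u,v,z):
    o,d=ray(im,u,v); return o+d*(z-o[2])/d[2]
def dep(im,u,v):
    o,d=ray(im,u,v); return o+d*float(im['depth'][int(round(v)),int(round(u))])
def proj(im,P):
    K=np.array([[im['fx'],0,im['cx']],[0,im['fy'],im['cy']],[0,0,1.]])
    c=(np.array(im['attitude']).T@(np.array(P,float)-np.array(im['xyz'])));c=np.array([c[0],-c[1],-c[2]])
    return cv2.projectPoints(c.reshape(1,1,3),np.zeros(3),np.zeros(3),K,np.array(im['dist'],float))[0].ravel()
E
python3 - <<'E'
from h import *
for n in('scene','top'):
    im=grab(n,n+'0'); print(n,im['xyz'],np.round(im['attitude'],3).tolist(),im['fx'],im['dist'])
s=observe();print({k:np.round(v,3).tolist() for k,v in s.items()})
E
```

```text
pics
scene [1.04283008 0.08854002 0.94694677] [[0.031, -0.825, 0.564], [1.0, 0.027, -0.014], [-0.004, 0.564, 0.826]] 447.9941436321466 [0.03818358 0.         0.         0.         0.        ]
top [0.29933559 0.0811073  0.97079169] [[-0.019, 0.982, -0.19], [-1.0, -0.024, -0.02], [-0.024, 0.19, 0.982]] 438.28778349003807 [-0.08473965  0.          0.          0.          0.        ]
{'clock': 0.1, 'q': [55.439, 17.957, 85.849, 0.001, 76.26, -12.799], 'joint_vel': [-0.005, -0.147, -0.105, 0.033, 0.021, -0.032], 'effort': [0.005, -41.29, -26.014, -0.0, 0.003, 0.0], 'position': [0.195, 0.487, 0.219], 'eef_rot': [[0.371, -0.001, -0.929], [0.929, -0.001, 0.371], [-0.001, -1.0, 0.0]], 'contact_force': [0.641, -0.075, 0.011], 'torque': [-0.023, 0.012, -0.013], 'opening': 0.085}
```

View pics/scene0.png

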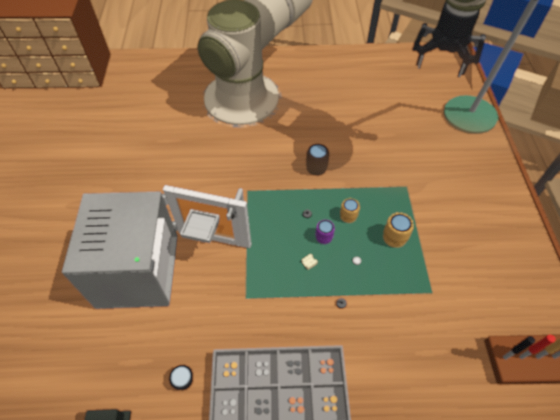

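View pics/top0.png

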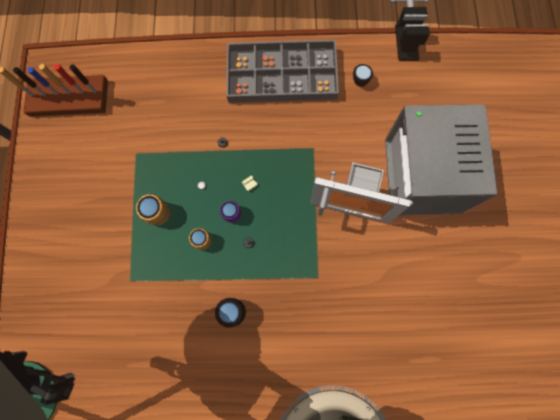

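The smaller brass barrel is at scene (349,209) and top (200,238); the larger brass look-alike is at scene (398,229). The door stands open in the middle of the scene view, with its tray at about (200,225). Next I'll measure them.

```bash
python3 - <<'E'
from h import *
for n,(a,b,c,d) in dict(scene0=(60,175,270,315),top0=(300,90,500,230)).items():
    im=cv2.imread(f'pics/{n}.png')[b:d,a:c]; cv2.imwrite(f'pics/{n}c.png',cv2.resize(im,None,fx=3.8,fy=3.8,interpolation=cv2.INTER_CUBIC))
for n,pts in dict(scene0=[(350,204,.05),(397,223,.07)],top0=[(199,237,.05),(149,207,.07)]).items():
    im=dict(np.load(n+'.npz'))
    for u,v,z in pts: print(n,onz(im,u,v,z).round(4),dep(im,u,v).round(4))
E
```

```text
scene0 [0.4351 0.2742 0.05  ] [0.4363 0.2738 0.0518]
scene0 [0.5049 0.3713 0.07  ] [0.5041 0.3717 0.0687]
top0 [0.4393 0.2742 0.05  ] [0.4392 0.2741 0.0504]
top0 [0.5033 0.3791 0.07  ] [0.5031 0.3788 0.071 ]
```

View pics/scene0c.png

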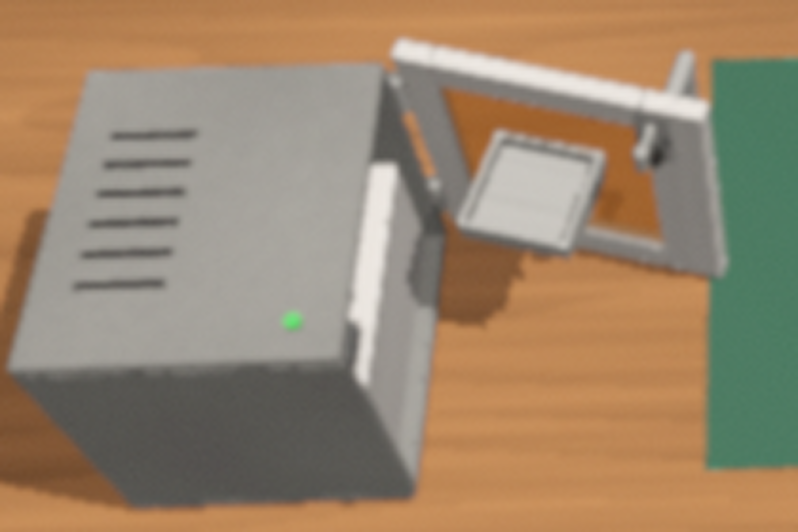

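View pics/top0c.png

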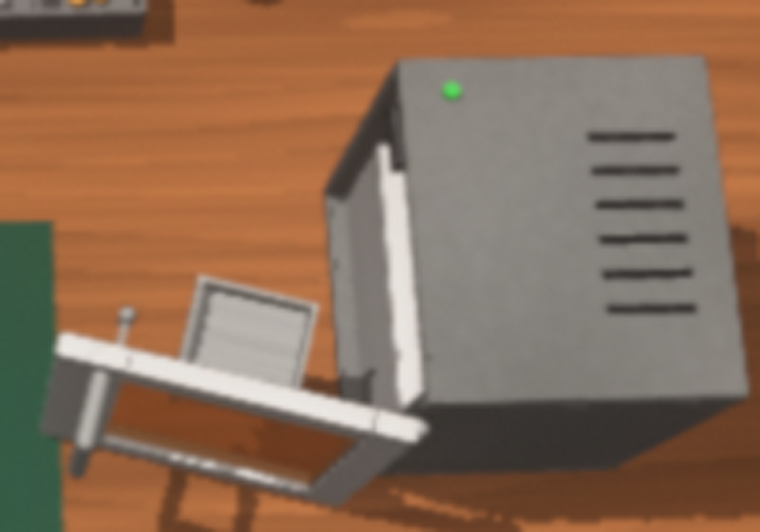

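```bash
cat >> h.py <<'E'
def cloud(im):
    h,w=im['depth'].shape; u,v=np.meshgrid(np.arange(w),np.arange(h))
    K=np.array([[im['fx'],0,im['cx']],[0,im['fy'],im['cy']],[0,0,1.]])
    p=cv2.undistortPoints(np.stack([u,v],-1).reshape(-1,1,2).astype(float),K,np.array(im['dist'],float))[:,0]
    d=np.stack([p[:,0],-p[:,1],-np.ones(len(p))],1)*im['depth'].reshape(-1,1)
    P=(np.array(im['xyz'])+d@np.array(im['attitude']).T).reshape(h,w,3); P[im['depth']==0]=np.nan; return P
E
python3 - <<'E'
from h import *
for n in('scene0','top0'):
    im=dict(np.load(n+'.npz')); P=cloud(im); hsv=cv2.cvtColor(im['color'],cv2.COLOR_RGB2HSV)
    z=P[...,2]; m=(abs(z-.186)<.006)&(P[...,0]>.3)&(P[...,0]<.7)&(P[...,1]<.12)&(hsv[...,2]>185)&(hsv[...,1]<40)
    nl,lab,st,c=cv2.connectedComponentsWithStats(m.astype(np.uint8))
    for i in range(1,nl):
        if st[i,4]>60:
            Q=P[lab==i]; r=cv2.minAreaRect(Q[:,:2].astype(np.float32)); print(n,'door',st[i],Q.mean(0).round(3),cv2.boxPoints(r).round(4).tolist(),np.round(r[1],3))
    m=(abs(z-.19)<.006)&(P[...,0]>.25)&(P[...,0]<.75)&(P[...,1]<.0)&(hsv[...,2]<170)
    nl,lab,st,c=cv2.connectedComponentsWithStats(m.astype(np.uint8)); i=1+np.argmax(st[1:,4]);Q=P[lab==i]
    r=cv2.minAreaRect(Q[:,:2].astype(np.float32)); print(n,'cab',st[i],Q.mean(0).round(3),cv2.boxPoints(r).round(4).tolist(),np.round(r[1],3),r[2])
    m=(abs(z-.122)<.012)&(P[...,0]>.35)&(P[...,0]<.65)&(P[...,1]<.12)&(P[...,1]>-.12)&(hsv[...,1]<40)
    nl,lab,st,c=cv2.connectedComponentsWithStats(m.astype(np.uint8))
    for i in range(1,nl):
        if st[i,4]>60:
            Q=P[lab==i]; r=cv2.minAreaRect(Q[:,:2].astype(np.float32)); print(n,'tray?',st[i],Q.mean(0).round(3),cv2.boxPoints(r).round(4).tolist(),np.round(r[1],3))
E
```

```text
scene0 door [163 186  83  21 397] [ 0.496 -0.054  0.186] [[0.4652999937534332, -0.1396999955177307], [0.4788999855518341, -0.14350000023841858], [0.5266000032424927, 0.028300000354647636], [0.5130000114440918, 0.032099999487400055]] [0.178 0.014]
scene0 cab [  62  192  100   82 6365] [ 0.581 -0.226  0.19 ] [[0.48260000348091125, -0.14470000565052032], [0.4828999936580658, -0.3075000047683716], [0.6650999784469604, -0.30709999799728394], [0.6647999882698059, -0.1444000005722046]] [0.182 0.163] 0.10204063355922699
scene0 tray? [181 210  38  32 842] [ 0.53  -0.071  0.122] [[0.49070000648498535, -0.09459999948740005], [0.5543000102043152, -0.11230000108480453], [0.5720000267028809, -0.04879999905824661], [0.5083000063896179, -0.031199999153614044]] [0.066 0.066]
scene0 tray? [232 218  16   8  85] [0.521 0.015 0.122] [[0.5162000060081482, -0.002099999925121665], [0.5254999995231628, -0.002400000113993883], [0.5264000296592712, 0.030400000512599945], [0.5170999765396118, 0.030700000002980232]] [0.033 0.009]
top0 door [315 178  96  28 557] [ 0.496 -0.056  0.187] [[0.46650001406669617, -0.13950000703334808], [0.4781000018119812, -0.14270000159740448], [0.5264999866485596, 0.02889999933540821], [0.5148000121116638, 0.03220000118017197]] [0.178 0.012]
top0 cab [ 403  104   94   93 7590] [ 0.572 -0.223  0.191] [[0.4844000041484833, -0.14429999887943268], [0.4851999878883362, -0.3066999912261963], [0.6657000184059143, -0.30570000410079956], [0.6647999882698059, -0.14329999685287476]] [0.18  0.162] 0.3144639730453491
top0 tray? [347 163  36  30 701] [ 0.541 -0.073  0.123] [[0.5081999897956848, -0.09560000151395798], [0.5530999898910522, -0.1088000014424324], [0.5708000063896179, -0.04859999939799309], [0.5259000062942505, -0.03530000150203705]] [0.063 0.047]
```

```bash
python3 - <<'E'
from h import *
H=np.array([.4843,-.1468]); th=1.297; d=np.array([np.cos(th),np.sin(th)]); n=np.array([d[1],-d[0]])
for nm in('scene0','top0'):
    im=dict(np.load(nm+'.npz')); P=cloud(im); hsv=cv2.cvtColor(im['color'],cv2.COLOR_RGB2HSV); z=P[...,2]
    roi=(P[...,1]>.05)&(P[...,1]<.45)&(P[...,0]>.3)&(P[...,0]<.68)
    m=roi&(z>.008)
    nl,lab,st,c=cv2.connectedComponentsWithStats(m.astype(np.uint8))
    for i in range(1,nl):
        if st[i,4]>8:
            Q=P[lab==i]; zt=np.percentile(Q[:,2],90); T=Q[Q[:,2]>zt-.006]; (cx,cy),r=cv2.minEnclosingCircle(T[:,:2].astype(np.float32))
            print(nm,st[i].tolist(),'ztop',zt.round(3),'top centre',round(cx,4),round(cy,4),'r',round(r,4))
    hd=H+.155*d-.054*n
    print('tray',H+.085*d+.025*n,'handle',hd,proj(im,[*hd,.17]),proj(im,[*hd,.10]))
    m=(z>.09)&(z<.175)&(np.hypot(P[...,0]-hd[0],P[...,1]-hd[1])<.02)
    print(m.sum(),np.nanmean(P[m],0).round(4))
E
```

```text
scene0 [309, 156, 18, 19, 255] ztop 0.066 top centre 0.3029 0.2048 r 0.0194
scene0 [340, 199, 19, 23, 350] ztop 0.052 top centre 0.4387 0.2742 r 0.0221
scene0 [303, 209, 9, 8, 30] ztop 0.02 top centre 0.4319 0.1716 r 0.004
scene0 [383, 213, 31, 34, 776] ztop 0.07 top centre 0.5036 0.3789 r 0.0299
scene0 [315, 220, 20, 23, 365] ztop 0.052 top centre 0.4973 0.2085 r 0.0217
scene0 [302, 254, 10, 8, 30] ztop 0.014 top centre 0.5573 0.1626 r 0.0135
scene0 [354, 257, 5, 6, 12] ztop 0.011 top centre 0.5642 0.2767 r 0.0068
scene0 [306, 260, 11, 8, 36] ztop 0.014 top centre 0.5716 0.1721 r 0.0133
scene0 [336, 298, 10, 10, 45] ztop 0.02 top centre 0.6689 0.2306 r 0.0026
tray [ 0.53135179 -0.07172584] handle [0.47422161 0.01702743] [239.57500835 190.73357689] [241.96522698 208.86753275]
54 [0.4804 0.0172 0.1621]
top0 [218, 137, 9, 10, 53] ztop 0.022 top centre 0.6688 0.2328 r 0.0043
top0 [242, 176, 12, 8, 36] ztop 0.017 top centre 0.5748 0.1743 r 0.0128
top0 [198, 182, 8, 7, 34] ztop 0.011 top centre 0.5655 0.2794 r 0.0089
top0 [245, 183, 13, 8, 47] ztop 0.016 top centre 0.5575 0.1628 r 0.0127
top0 [136, 194, 33, 31, 756] ztop 0.072 top centre 0.5036 0.3808 r 0.0282
top0 [220, 201, 22, 22, 369] ztop 0.053 top centre 0.4968 0.209 r 0.021
top0 [189, 228, 23, 22, 386] ztop 0.053 top centre 0.4385 0.2759 r 0.0214
top0 [244, 238, 10, 10, 61] ztop 0.02 top centre 0.4303 0.1719 r 0.0032
top0 [219, 298, 23, 5, 87] ztop 0.071 top centre 0.3013 0.2083 r 0.0176
tray [ 0.53135179 -0.07172584] handle [0.47422161 0.01702743] [322.93625303 206.02548199] [320.45934358 213.46536444]
76 [0.4764 0.0175 0.1529]
```

Emit:
arm_command:
  commands:
    - [1, 0.024, -0.021, 0, 1]
    - [1, 0.06, -0.052, 0, 2]
    - [1, 0.096, -0.084, 0, 3]
    - [1, 0.132, -0.115, 0, 4]
    - [1, 0.168, -0.147, 0, 5]
    - [1, 0.204, -0.178, 0, 6]
    - [1, 0.232, -0.203, 0, 6.1]
    - [1, 0.2436, -0.213, 0, 6.1]
    - [1, 0.2436, -0.213, -0.02, 6.1]
    - [1, 0.2436, -0.213, -0.05, 6.1]

```text
clock: 1.1
position: [0.4389, 0.2749, 0.1703]
eef_rot: [[0.271, 0.003, -0.963], [0.963, 0.001, 0.271], [0.002, -1.0, -0.002]]
contact_force: [0.2, 0.8, -0.5]
opening: 0.0856
```

Emit:
arm_command:
  commands:
    - [1, 0, 0, -0.03, 0]
    - [1, 0, 0, -0.06, 0]
    - [1, 0, 0, -0.09, 0]
    - [1, 0, 0, -0.12, 0]
    - [1, 0, 0, -0.135, 0]
    - [1, 0, 0, -0.14, 0]
    - [1, 0, 0, -0.14, 0]

```text
clock: 1.8
position: [0.4378, 0.2749, 0.0297]
eef_rot: [[0.27, -0.001, -0.963], [0.963, -0.0, 0.27], [-0.0, -1.0, 0.001]]
contact_force: [-0.6, -0.3, -0.1]
opening: 0.0854
```

```bash
python3 - <<'E'
from h import *
grab('scene','s1');grab('top','t1')
a=cv2.imread('pics/s1.png')[130:290,250:460];b=cv2.imread('pics/t1.png')[150:310,120:330]
cv2.imwrite('pics/m1.png',cv2.resize(np.hstack([a,b]),None,fx=1.9,fy=1.9,interpolation=cv2.INTER_CUBIC))
s=observe();print({k:np.round(v,4).tolist() for k,v in s.items()})
E
```

```text
{'clock': 1.9, 'q': [19.106, 30.3521, 99.0744, 0.003, 50.495, -55.253], 'joint_vel': [-0.1688, -0.4071, -0.0834, 0.0723, -0.1076, -0.0039], 'effort': [0.0459, -43.6085, -19.0801, 0.002, -0.0008, 0.0033], 'position': [0.4386, 0.275, 0.0308], 'eef_rot': [[0.2696, 0.0013, -0.963], [0.963, 0.0005, 0.2696], [0.0008, -1.0, -0.0011]], 'contact_force': [0.622, 0.1414, 0.3287], 'torque': [-0.0049, -0.0207, 0.0004], 'opening': 0.0854}
```

View pics/m1.png

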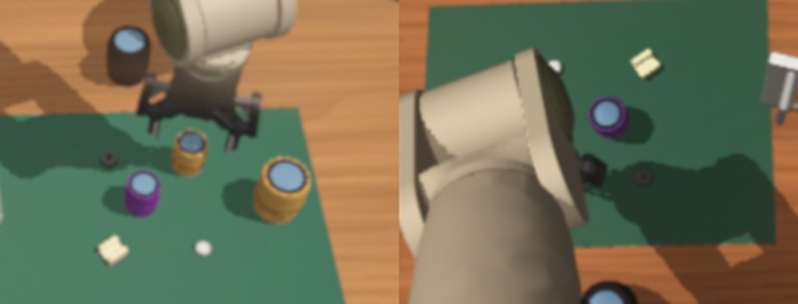

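```bash
python3 - <<'E'
from h import *
im=dict(np.load('s1.npz'))
for s in(-1,1):
  for z in(.02,.035,.05): print(s,z,proj(im,[.4386+s*.27*.05,.275+s*.963*.05,z]).round(1))
print(proj(im,[.4386,.275,.05]))
P=cloud(im)
for u,v in((332,194),(333,197),(370,205),(372,202),(350,204)): print(u,v,P[v,u].round(4))
E
```

```text
-1 0.02 [329. 208.]
-1 0.035 [329.5 204.6]
-1 0.05 [330.1 201.1]
1 0.02 [369.2 216.1]
1 0.035 [370.2 212.7]
1 0.05 [371.2 209.3]
[350.49432247 205.18845019]
332 194 [0.4372 0.226  0.0967]
333 197 [0.434  0.2303 0.0799]
370 205 [0.4587 0.3146 0.0784]
372 202 [0.4605 0.3166 0.0933]
350 204 [0.4361 0.2739 0.0515]
```

```bash
python3 - <<'E'
from h import *
im=dict(np.load('s1.npz'));P=cloud(im)
for u in(331,333,373,370):
  for v in range(192,218,2): print(u,v,P[v,u].round(3),im['color'][v,u])
a=cv2.imread('pics/s1.png')[180:230,310:390];cv2.imwrite('pics/m2.png',cv2.resize(a,None,fx=9,fy=9,interpolation=cv2.INTER_CUBIC))
E
```

```text
331 192 [0.435 0.223 0.102] [38 36 36]
331 194 [0.434 0.225 0.092] [74 70 68]
331 196 [0.437 0.224 0.089] [96 92 88]
331 198 [0.434 0.226 0.076] [95 93 89]
331 200 [0.436 0.226 0.07 ] [99 97 93]
331 202 [0.435 0.227 0.06 ] [ 95 108  95]
331 204 [nan nan nan] [ 77 122  99]
331 206 [0.407 0.235 0.002] [ 69 114  91]
331 208 [ 0.412  0.235 -0.   ] [54 88 70]
331 210 [0.419 0.234 0.002] [51 83 67]
331 212 [0.426 0.233 0.003] [50 83 66]
331 214 [0.431 0.233 0.001] [52 85 67]
331 216 [ 0.435  0.233 -0.002] [51 84 66]
333 192 [0.434 0.228 0.1  ] [39 41 39]
333 194 [0.435 0.229 0.093] [75 82 74]
333 196 [0.437 0.229 0.089] [80 91 80]
333 198 [0.426 0.233 0.064] [75 94 80]
333 200 [0.39  0.242 0.004] [ 72 102  83]
333 202 [0.396 0.241 0.003] [ 72 112  90]
333 204 [0.4   0.241 0.   ] [ 75 122  96]
333 206 [0.407 0.24  0.001] [ 73 120  95]
333 208 [0.414 0.24  0.002] [58 94 76]
333 210 [ 0.416  0.24  -0.003] [52 82 67]
333 212 [0.426 0.238 0.002] [50 83 65]
333 214 [0.431 0.238 0.001] [52 84 67]
333 216 [0.437 0.237 0.001] [52 84 67]
373 192 [0.443 0.319 0.108] [44 40 40]
373 194 [0.445 0.319 0.
[... 275 characters left out ...]
5] [53 78 64]
373 210 [0.422 0.34  0.   ] [ 71 118  94]
373 212 [0.429 0.339 0.002] [ 76 123  98]
373 214 [0.434 0.339 0.   ] [ 76 123  99]
373 216 [0.44  0.337 0.001] [ 75 123  99]
370 192 [0.453 0.308 0.123] [50 48 47]
370 194 [0.459 0.307 0.124] [51 50 51]
370 196 [0.464 0.307 0.122] [47 47 46]
370 198 [0.458 0.31  0.106] [40 51 44]
370 200 [0.461 0.31  0.102] [54 76 63]
370 202 [0.46  0.312 0.093] [74 81 73]
370 204 [0.459 0.314 0.083] [85 86 80]
370 206 [0.461 0.315 0.077] [96 94 89]
370 208 [0.46  0.316 0.068] [97 97 91]
370 210 [0.459 0.318 0.058] [ 93 115  99]
370 212 [0.428 0.332 0.001] [ 74 122  97]
370 214 [0.434 0.331 0.001] [ 75 123  99]
370 216 [0.441 0.33  0.002] [ 75 122  98]
```

View pics/m2.png

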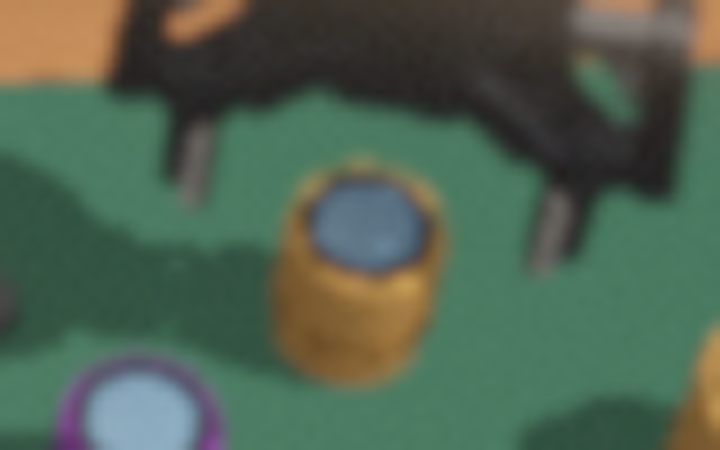

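Emit:
arm_command:
  commands:
    - [1, 0, 0, -0.005, 0]
    - [1, 0, 0, -0.01, 0]
    - [1, 0, 0, -0.01, 0]
    - [1, 0, 0, -0.01, 0]

```text
clock: 2.3
position: [0.4382, 0.2746, 0.0199]
eef_rot: [[0.27, -0.0, -0.963], [0.963, -0.0, 0.27], [-0.0, -1.0, 0.0]]
contact_force: [0.2, 0.2, -0.2]
opening: 0.0852
```

```bash
python3 - <<'E'
from h import *
im=grab('scene','s2')
a=cv2.imread('pics/s2.png')[180:230,310:390];cv2.imwrite('pics/m3.png',cv2.resize(a,None,fx=9,fy=9,interpolation=cv2.INTER_CUBIC))
print(observe()['position'])
T=observe()['position'];R=np.array(observe()['eef_rot'])
for z in(.02,.03,.04,.05):
  print(z,proj(im,[.436,.226,z]).round(1),proj(im,[.460,.318,z]).round(1))
P=cloud(im)
for v in range(198,222,2): print(v,P[v,331].round(3),P[v,370].round(3))
E
```

```text
[0.4383043  0.27460933 0.01996781]
0.02 [329.1 211.7] [367.6 218.8]
0.03 [329.4 209.4] [368.2 216.6]
0.04 [329.8 207.2] [368.9 214.4]
0.05 [330.1 204.9] [369.5 212.1]
198 [0.435 0.226 0.078] [0.461 0.309 0.111]
200 [0.434 0.227 0.068] [0.459 0.311 0.1  ]
202 [0.437 0.227 0.064] [0.459 0.312 0.092]
204 [0.435 0.228 0.052] [0.459 0.314 0.082]
206 [0.408 0.235 0.003] [0.461 0.315 0.077]
208 [ 0.41   0.235 -0.003] [0.458 0.317 0.065]
210 [0.419 0.234 0.001] [0.461 0.317 0.061]
212 [0.425 0.234 0.001] [0.429 0.331 0.002]
214 [ 0.43   0.233 -0.001] [ 0.431  0.332 -0.003]
216 [ 0.435  0.233 -0.002] [0.442 0.329 0.004]
218 [0.443 0.232 0.002] [0.447 0.329 0.002]
220 [ 0.448  0.232 -0.   ] [0.451 0.328 0.001]
```

View pics/m3.png

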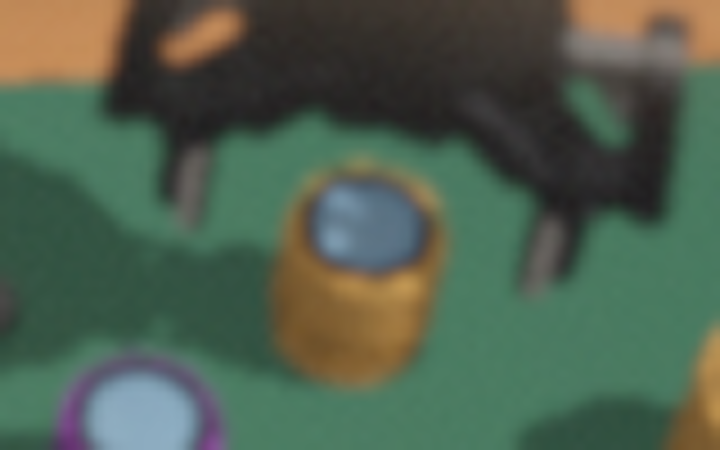

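Emit:
arm_command:
  commands:
    - [1, 0, 0, -0.004, 0]
    - [0.5, 0, 0, -0.004, 0]
    - [0.3, 0, 0, -0.004, 0]
    - [0.2, 0, 0, -0.004, 0]
    - [0.15, 0, 0, -0.004, 0]
    - [0.15, 0, 0, -0.004, 0]
  newtons: 25

```text
clock: 2.95
position: [0.4383, 0.2746, 0.016]
eef_rot: [[0.27, 0.0, -0.963], [0.963, 0.0, 0.27], [0.0, -1.0, -0.0]]
contact_force: [-0.1, -0.9, 0.5]
opening: 0.0491
```

```bash
python3 - <<'E'
from h import *
im=grab('scene','s3')
a=cv2.imread('pics/s3.png')[180:230,310:390];cv2.imwrite('pics/m4.png',cv2.resize(a,None,fx=9,fy=9,interpolation=cv2.INTER_CUBIC))
s=observe();print(s['position'],s['opening'],s['contact_force'])
E
```

```text
[0.43825541 0.27460191 0.01593689] 0.0493041904177892 [ 0.89346497 -0.53513031  0.27794389]
```

View pics/m4.png

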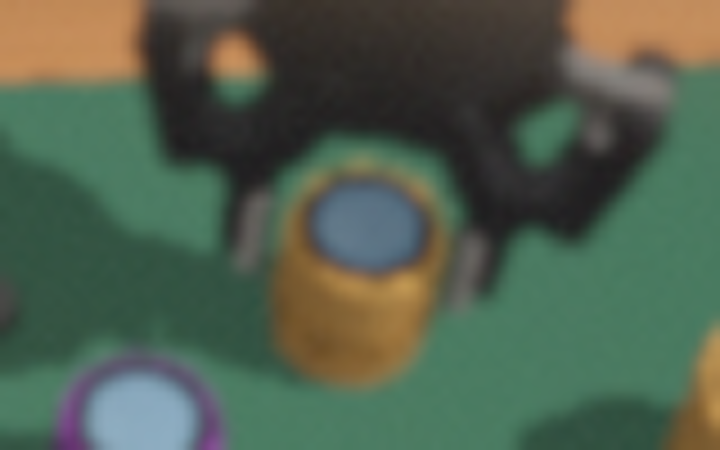

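Emit:
arm_command:
  commands:
    - [0.1, 0, 0, 0, 0]
    - [0.0, 0, 0, 0, 0]
    - [-0.1, 0, 0, 0, 0]
    - [-0.2, 0, 0, 0, 0]
    - [-0.3, 0, 0, 0, 0]
    - [-0.3, 0, 0, 0, 0]
    - [-0.3, 0, 0, 0.005, 0]
    - [-0.3, 0, 0, 0.015, 0]
    - [-0.3, 0, 0, 0.03, 0]
    - [-0.3, 0, 0, 0.03, 0]
  newtons: 35

```text
clock: 4.0
position: [0.4393, 0.275, 0.0478]
eef_rot: [[0.27, 0.003, -0.963], [0.963, 0.001, 0.27], [0.002, -1.0, -0.003]]
contact_force: [1.1, -0.6, -0.5]
opening: 0.0431
```

```bash
python3 - <<'E'
from h import *
im=grab('scene','s4')
a=cv2.imread('pics/s4.png')[170:220,310:390];cv2.imwrite('pics/m5.png',cv2.resize(a,None,fx=9,fy=9,interpolation=cv2.INTER_CUBIC))
s=observe();print(s['position'],s['opening'],s['contact_force'])
E
```

```text
[0.43869593 0.27473266 0.04667792] 0.042479346791278905 [ 0.09922965 -0.569901   -2.16209403]
```

View pics/m5.png

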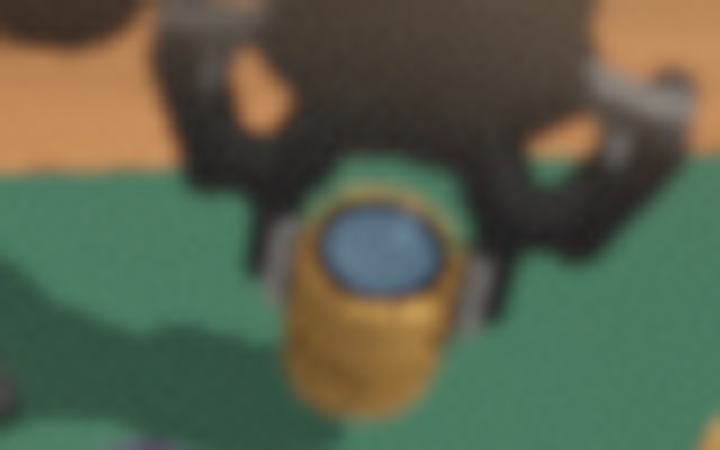

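Emit:
arm_command:
  commands:
    - [-0.3, 0, 0, 0.02, 0]
    - [-0.3, 0, 0, 0.045, 0]
    - [-0.3, 0, 0, 0.075, 0]
    - [-0.3, 0, 0, 0.105, 0]
    - [-0.3, 0, 0, 0.135, 0]
    - [-0.3, 0.003, -0.01, 0.16, 0]
    - [-0.3, 0.008, -0.03, 0.18, 0]
    - [-0.3, 0.014, -0.055, 0.194, 0]
    - [-0.3, 0.021, -0.08, 0.194, 0]
    - [-0.3, 0.028, -0.105, 0.194, 0]

```text
clock: 5.05
position: [0.4663, 0.1686, 0.2396]
eef_rot: [[0.27, -0.0, -0.963], [0.963, -0.0, 0.27], [-0.0, -1.0, 0.0]]
contact_force: [0.7, 0.1, -1.4]
opening: 0.0428
```

Emit:
arm_command:
  commands:
    - [-0.3, 0.007, -0.025, 0, 0]
    - [-0.3, 0.014, -0.05, 0, 0]
    - [-0.3, 0.021, -0.075, 0, 0]
    - [-0.3, 0.028, -0.1, 0, 0]
    - [-0.3, 0.035, -0.13, 0, 0]
    - [-0.3, 0.043, -0.16, 0, 0]
    - [-0.3, 0.051, -0.19, 0, 0]
    - [-0.3, 0.058, -0.217, 0, 0]
    - [-0.3, 0.063, -0.235, 0, 0]
    - [-0.3, 0.0648, -0.2417, 0, 0]

```text
clock: 6.05
position: [0.5312, -0.0734, 0.2392]
eef_rot: [[0.271, -0.001, -0.962], [0.962, 0.0, 0.271], [0.0, -1.0, 0.001]]
contact_force: [-0.6, 0.4, -2.6]
opening: 0.0428
```

Emit:
arm_command:
  commands:
    - [-0.3, 0, 0, 0, 0]
    - [-0.3, 0, 0, 0, 0]

```text
clock: 6.25
position: [0.5309, -0.0711, 0.2398]
eef_rot: [[0.269, -0.0, -0.963], [0.963, 0.0, 0.269], [0.0, -1.0, 0.0]]
contact_force: [0.2, 0.7, -2.2]
opening: 0.0426
```

```bash
python3 - <<'E'
from h import *
im=grab('scene','s5');grab('top','t5')
a=cv2.imread('pics/s5.png')[150:270,130:290];b=cv2.imread('pics/t5.png')[110:230,300:460]
cv2.imwrite('pics/m6.png',cv2.resize(np.hstack([a,b]),None,fx=2.5,fy=2.5,interpolation=cv2.INTER_CUBIC))
s=observe();print(s['position'],s['opening'],s['contact_force'])
P=cloud(im)
for n in('s5','t5'):
  im=dict(np.load(n+'.npz'));P=cloud(im);hsv=cv2.cvtColor(im['color'],cv2.COLOR_RGB2HSV);z=P[...,2]
  m=(z>.255)&(z<.285)&(np.hypot(P[...,0]-.5314,P[...,1]+.0717)<.03)&(hsv[...,1]>60)
  if m.sum()>5: print(n,m.sum(),cv2.minEnclosingCircle(P[m][:,:2].astype(np.float32)),P[m].mean(0))
E
```

```text
[ 0.53091693 -0.07107635  0.23998276] 0.042873460757432064 [ 0.02624127 -0.65080937 -1.29402777]
s5 357 ((0.5310657024383545, -0.06934892386198044), 0.026459356769919395) [ 0.53729009 -0.07395493  0.27109848]
```

View pics/m6.png

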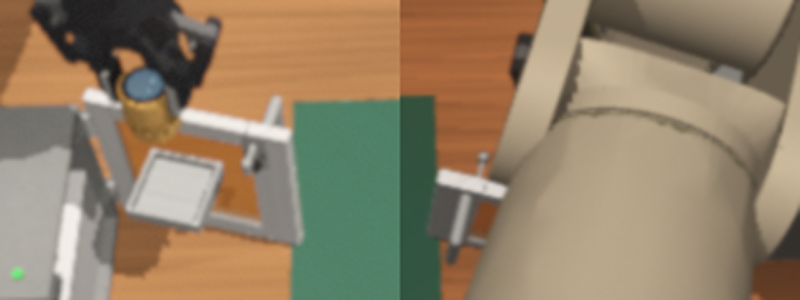

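Emit:
arm_command:
  commands:
    - [-0.3, 0, 0, -0.02, 0]
    - [-0.3, 0, 0, -0.04, 0]
    - [-0.3, 0, 0, -0.06, 0]
    - [-0.3, 0, 0, -0.075, 0]
    - [-0.3, 0, 0, -0.085, 0]
    - [-0.3, 0, 0, -0.093, 0]
    - [-0.3, 0, 0, -0.097, 0]
    - [-0.3, 0, 0, -0.097, 0]

```text
clock: 7.15
position: [0.531, -0.072, 0.1428]
eef_rot: [[0.27, -0.0, -0.963], [0.963, 0.0, 0.27], [0.0, -1.0, 0.0]]
contact_force: [1.0, 0.4, -2.6]
opening: 0.0425
```

```bash
python3 - <<'E'
from h import *
im=grab('scene','s6')
a=cv2.imread('pics/s6.png')[170:260,150:270]
cv2.imwrite('pics/m7.png',cv2.resize(a,None,fx=6,fy=6,interpolation=cv2.INTER_CUBIC))
s=observe();print(s['position'],s['opening'],s['contact_force'])
E
```

```text
[ 0.53122234 -0.07209667  0.14324867] 0.042672653712442034 [-0.54127914  0.00740597 -1.33336972]
```

View pics/m7.png

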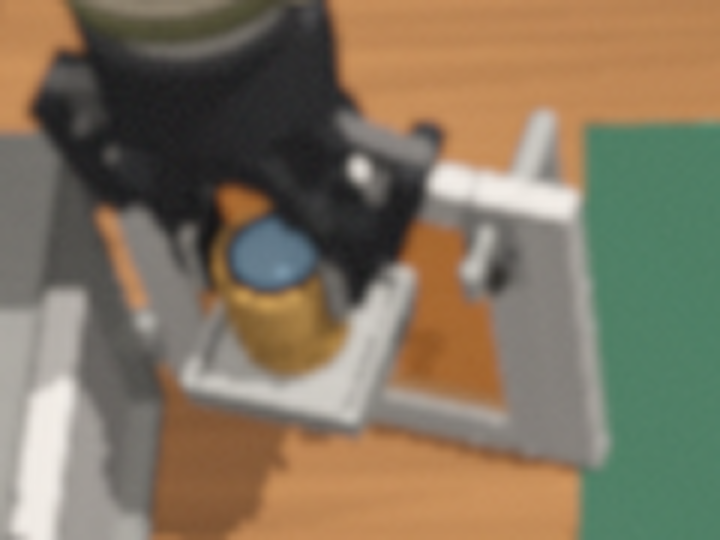

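Emit:
arm_command:
  commands:
    - [-0.3, 0, 0, -0.001, 0]
    - [-0.3, 0, 0, -0.002, 0]
    - [-0.3, 0, 0, -0.003, 0]
    - [-0.3, 0, 0, -0.004, 0]
    - [-0.3, 0, 0, -0.005, 0]
    - [-0.3, 0, 0, -0.005, 0]

```text
clock: 7.8
position: [0.531, -0.0721, 0.1378]
eef_rot: [[0.27, -0.0, -0.963], [0.963, 0.0, 0.27], [0.0, -1.0, 0.0]]
contact_force: [0.2, -0.1, -2.2]
opening: 0.0427
```

Emit:
arm_command:
  commands:
    - [-0.3, 0, 0, -0.0005, 0]
    - [-0.3, 0, 0, -0.001, 0]
    - [-0.3, 0, 0, -0.001, 0]

```text
clock: 8.1
position: [0.531, -0.0721, 0.1368]
eef_rot: [[0.27, -0.0, -0.963], [0.963, 0.0, 0.27], [0.0, -1.0, 0.0]]
contact_force: [0.3, -0.5, -2.0]
opening: 0.0428
```

Emit:
arm_command:
  commands:
    - [-0.3, 0, 0, -0.0005, 0]
    - [-0.3, 0, 0, -0.001, 0]
    - [-0.3, 0, 0, -0.001, 0]

```text
clock: 8.4
position: [0.5312, -0.0722, 0.1362]
eef_rot: [[0.27, 0.001, -0.963], [0.963, -0.0, 0.27], [-0.0, -1.0, -0.001]]
contact_force: [-0.3, 0.1, 2.9]
opening: 0.0429
```

Emit:
arm_command:
  commands:
    - [-0.3, 0, 0, -0.0003, 0]
    - [-0.3, 0, 0, -0.0006, 0]
    - [-0.3, 0, 0, -0.0006, 0]

```text
clock: 8.7
position: [0.5315, -0.0723, 0.1362]
eef_rot: [[0.27, 0.002, -0.963], [0.963, -0.001, 0.27], [-0.0, -1.0, -0.002]]
contact_force: [-0.5, -0.5, 6.2]
opening: 0.0427
```

Emit:
arm_command:
  commands:
    - [-0.3, 0, 0, 0.0006, 0]
    - [0.02, 0, 0, 0.0006, 0]
    - [0.06, 0, 0, 0.0006, 0]
    - [0.1, 0, 0, 0.0006, 0]
    - [0.16, 0, 0, 0.0006, 0]
    - [0.25, 0, 0, 0.0006, 0]
    - [0.35, 0, 0, 0.0006, 0]
    - [0.45, 0, 0, 0.0006, 0]
    - [0.45, 0, 0, 0.0006, 0]

```text
clock: 9.6
position: [0.531, -0.0721, 0.1359]
eef_rot: [[0.27, -0.0, -0.963], [0.963, 0.0, 0.27], [-0.0, -1.0, 0.0]]
contact_force: [-0.9, -0.1, 0.0]
opening: 0.0622
```

```bash
python3 - <<'E'
from h import *
im=grab('scene','s7')
a=cv2.imread('pics/s7.png')[170:260,150:270]
cv2.imwrite('pics/m8.png',cv2.resize(a,None,fx=6,fy=6,interpolation=cv2.INTER_CUBIC))
s=observe();print(s['position'],s['opening'],s['contact_force'])
E
```

```text
[ 0.53106799 -0.0721254   0.13590137] 0.06156828137321108 [ 0.30281049  0.27222285 -0.43170383]
```

View pics/m8.png

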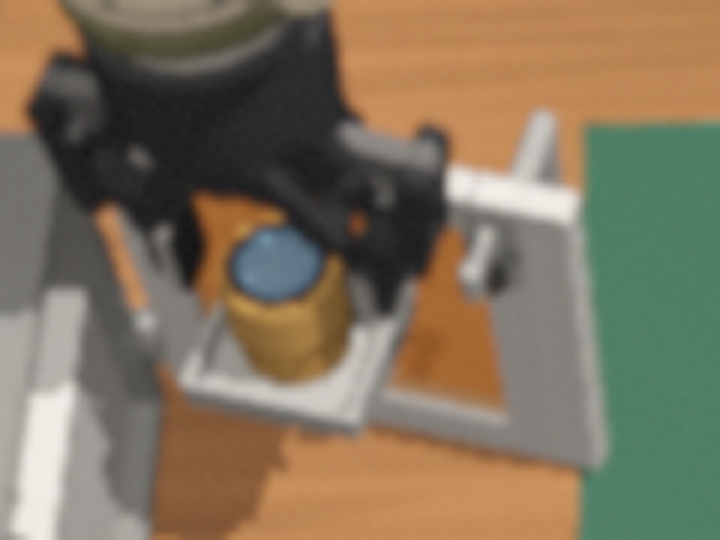

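Emit:
arm_command:
  commands:
    - [0.45, 0, 0, 0.01, 0]
    - [0.45, 0, 0, 0.03, 0]
    - [0.45, 0, 0, 0.055, 0]
    - [0.45, 0, 0, 0.08, 0]
    - [0.45, 0, 0, 0.1, 0]
    - [0.45, -0.01, 0.015, 0.105, 0]
    - [0.45, -0.026, 0.04, 0.105, 0]
    - [0.45, -0.042, 0.065, 0.105, 0]
    - [0.45, -0.0535, 0.083, 0.105, 0]
    - [0.45, -0.0572, 0.0887, 0.105, 0]

```text
clock: 10.65
position: [0.4722, 0.0187, 0.2408]
eef_rot: [[0.268, -0.001, -0.963], [0.963, 0.0, 0.268], [0.0, -1.0, 0.001]]
contact_force: [0.8, 0.5, 0.8]
opening: 0.062
```

Emit:
arm_command:
  commands:
    - [0.2, 0, 0, 0, 0]
    - [0.0, 0, 0, -0.01, 0]
    - [-0.1, 0, 0, -0.025, 0]
    - [-0.2, 0, 0, -0.035, 0]
    - [-0.2, 0, 0, -0.04, 0]
    - [-0.2, 0, 0, -0.04, 0]

```text
clock: 11.25
position: [0.4737, 0.0163, 0.2001]
eef_rot: [[0.27, -0.001, -0.963], [0.963, 0.0, 0.27], [-0.0, -1.0, 0.001]]
contact_force: [0.9, -0.0, 0.2]
opening: 0.0342
```

```bash
python3 - <<'E'
from h import *
im=grab('scene','s8');grab('top','t8')
a=cv2.imread('pics/s8.png')[150:270,150:290];b=cv2.imread('pics/t8.png')[110:230,300:440]
cv2.imwrite('pics/m9.png',cv2.resize(np.hstack([a,b]),None,fx=2.8,fy=2.8,interpolation=cv2.INTER_CUBIC))
s=observe();print(s['position'],s['opening'],s['contact_force'])
E
```

```text
[0.4740975  0.01641874 0.20113417] 0.03405678066107602 [-0.57229634 -0.18934748 -0.51068227]
```

View pics/m9.png

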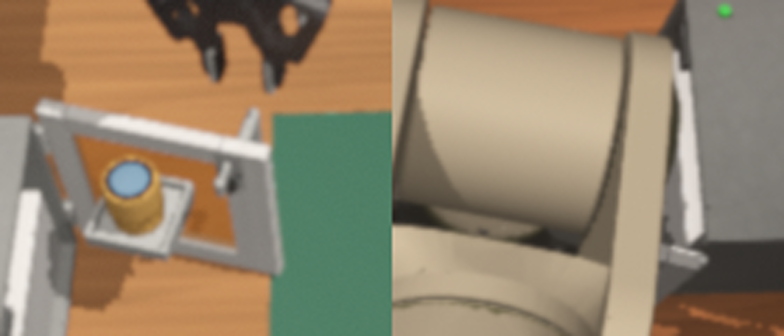

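Emit:
arm_command:
  commands:
    - [-0.2, 0, 0, -0.015, 0]
    - [-0.2, 0, 0, -0.03, 0]
    - [-0.2, 0, 0, -0.045, 0]
    - [-0.2, 0, 0, -0.058, 0]
    - [-0.2, 0, 0, -0.066, 0]
    - [-0.2, 0, 0, -0.07, 0]
    - [-0.2, 0, 0, -0.07, 0]

```text
clock: 12.05
position: [0.4739, 0.0166, 0.131]
eef_rot: [[0.27, -0.0, -0.963], [0.963, -0.0, 0.27], [-0.0, -1.0, -0.0]]
contact_force: [0.1, 0.3, 0.3]
opening: 0.0343
```

```bash
python3 - <<'E'
from h import *
im=grab('scene','s9')
a=cv2.imread('pics/s9.png')[150:250,180:290]
cv2.imwrite('pics/m10.png',cv2.resize(a,None,fx=6,fy=6,interpolation=cv2.INTER_CUBIC))
s=observe();print(s['position'],s['opening'],s['contact_force'])
E
```

```text
[0.47409136 0.01653557 0.13129325] 0.033937779487132336 [ 0.03486264 -0.03994935 -0.41567181]
```

View pics/m10.png

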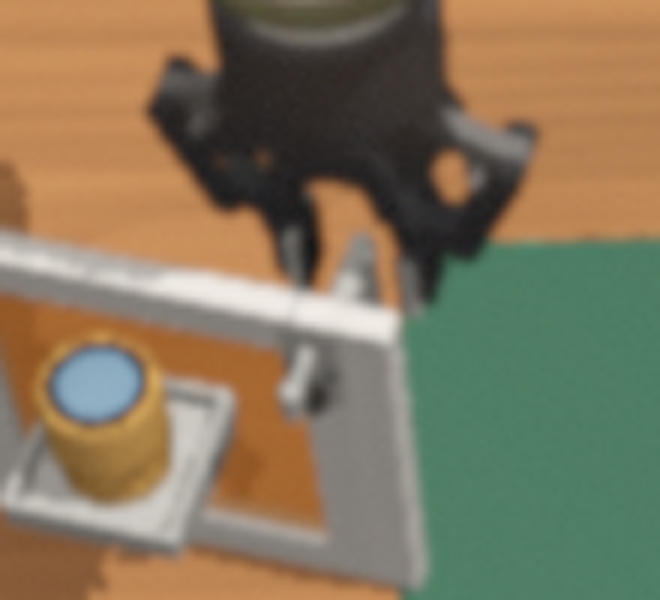

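Emit:
arm_command:
  commands:
    - [-0.4, 0, 0, 0, 0]
    - [-0.6, 0, 0, 0, 0]
    - [-0.8, 0, 0, 0, 0]
    - [-0.9, 0, 0, 0, 0]
    - [-0.9, 0, 0, 0, 0]
    - [-0.9, 0, 0, 0, 0]
  newtons: 40

```text
clock: 12.7
position: [0.4739, 0.0182, 0.1314]
eef_rot: [[0.27, 0.001, -0.963], [0.963, 0.003, 0.27], [0.003, -1.0, 0.0]]
contact_force: [-0.9, 11.4, 3.3]
opening: 0.0087
```

```bash
cat > arc.py <<'E'
import numpy as np
H=np.array([.4843,-.1468]); R=np.hypot(.155,.054)
def hp(th):
    d=np.array([np.cos(th),np.sin(th)]); n=np.array([d[1],-d[0]]); return H+.155*d-.054*n
def rows(t0,t1,n,g=-0.9,ease=False):
    out=[]
    for i in range(1,n+1):
        s=i/n
        t=t0+(t1-t0)*s; p=hp(t)-hp(t0); out.append([g,round(p[0],4),round(p[1],4),0,round(np.degrees(t-t0),2)])
    return out
E
python3 - <<'E'
from arc import *
from workcell import observe
s=observe();print(s['position'],s['opening'],s['contact_force'],hp(1.297))
print(rows(1.297,1.0,12)[:10])
ts=[1.297,1.0,.7,.4,.15]
for a,b in zip(ts,ts[1:]): print(a,b,rows(a,b,10))
E
```

```text
[0.4738964  0.01824912 0.13139179] 0.008743785365439516 [-0.94444659 11.35873454  3.31906537] [0.47422161 0.01702743]
[[-0.9, np.float64(0.0041), np.float64(0.0002), 0, np.float64(-1.42)], [-0.9, np.float64(0.0081), np.float64(0.0003), 0, np.float64(-2.84)], [-0.9, np.float64(0.0122), np.float64(0.0003), 0, np.float64(-4.25)], [-0.9, np.float64(0.0162), np.float64(0.0002), 0, np.float64(-5.67)], [-0.9, np.float64(0.0203), np.float64(-0.0), 0, np.float64(-7.09)], [-0.9, np.float64(0.0243), np.float64(-0.0003), 0, np.float64(-8.51)], [-0.9, np.float64(0.0284), np.float64(-0.0007), 0, np.float64(-9.93)], [-0.9, np.float64(0.0324), np.float64(-0.0012), 0, np.float64(-11.34)], [-0.9, np.float64(0.0364), np.float64(-0.0018), 0, np.float64(-12.76)], [-0.9, np.float64(0.0404), np.float64(-0.0025), 0, np.float64(-14.18)]]
1.297 1.0 [[-0.9, np.float64(0.0049), np.float64(0.0002), 0, np.float64(-1.7)], [-0.9, np.float64(0.0097), np.float64(0.0003), 0, np.float64(-3.4)], [-0.9, np.float64(0.0146), np.float64(0.0002), 0, np.float64(-5.11)], [-0.9, np.float64(0.0195), np.float64(0.0), 0, np.float6
[... 1905 characters left out ...]
loat64(0.0027), np.float64(-0.0031), 0, np.float64(-1.43)], [-0.9, np.float64(0.0054), np.float64(-0.0062), 0, np.float64(-2.86)], [-0.9, np.float64(0.0079), np.float64(-0.0094), 0, np.float64(-4.3)], [-0.9, np.float64(0.0104), np.float64(-0.0127), 0, np.float64(-5.73)], [-0.9, np.float64(0.0128), np.float64(-0.016), 0, np.float64(-7.16)], [-0.9, np.float64(0.0151), np.float64(-0.0194), 0, np.float64(-8.59)], [-0.9, np.float64(0.0173), np.float64(-0.0229), 0, np.float64(-10.03)], [-0.9, np.float64(0.0194), np.float64(-0.0264), 0, np.float64(-11.46)], [-0.9, np.float64(0.0215), np.float64(-0.0299), 0, np.float64(-12.89)], [-0.9, np.float64(0.0235), np.float64(-0.0335), 0, np.float64(-14.32)]]
```

Emit:
arm_command:
  commands:
    - [-0.9, 0.0003, 0.001, 0, 0]
    - [-0.9, 0.0005, 0.002, 0, 0]
    - [-0.9, 0.0005, 0.002, 0, 0]

```text
clock: 13.0
position: [0.4748, 0.0183, 0.1314]
eef_rot: [[0.27, 0.001, -0.963], [0.963, -0.001, 0.27], [-0.0, -1.0, -0.001]]
contact_force: [-0.4, -2.3, 4.6]
opening: 0.0088
```

Emit:
arm_command:
  commands:
    - [-0.9, 0.002, 0.0001, 0, -0.7]
    - [-0.9, 0.006, 0.0002, 0, -2.1]
    - [-0.9, 0.011, 0.0003, 0, -3.8]
    - [-0.9, 0.016, 0.0002, 0, -5.6]
    - [-0.9, 0.021, 0.0, 0, -7.3]
    - [-0.9, 0.0243, -0.0003, 0, -8.51]
    - [-0.9, 0.0243, -0.0003, 0, -8.51]

```text
clock: 13.7
position: [0.4994, 0.0179, 0.1313]
eef_rot: [[0.411, 0.001, -0.912], [0.912, -0.0, 0.411], [0.0, -1.0, -0.001]]
contact_force: [0.2, -1.6, 5.7]
opening: 0.0092
```

```bash
python3 - <<'E'
from h import *
s=observe();print({k:np.round(s[k],4) for k in('position','eef_rot','opening','contact_force','torque')})
im=grab('scene','s10')
a=cv2.imread('pics/s10.png')[150:250,180:290]
cv2.imwrite('pics/m11.png',cv2.resize(a,None,fx=5,fy=5,interpolation=cv2.INTER_CUBIC))
E
```

```text
{'position': array([0.4994, 0.0179, 0.1313]), 'eef_rot': array([[ 4.107e-01,  1.400e-03, -9.118e-01],
       [ 9.118e-01, -5.000e-04,  4.107e-01],
       [ 2.000e-04, -1.000e+00, -1.500e-03]]), 'opening': np.float64(0.0092), 'contact_force': array([ 0.2285, -1.61  ,  5.728 ]), 'torque': array([-0.2   , -0.0328, -0.0092])}
```

View pics/m11.png

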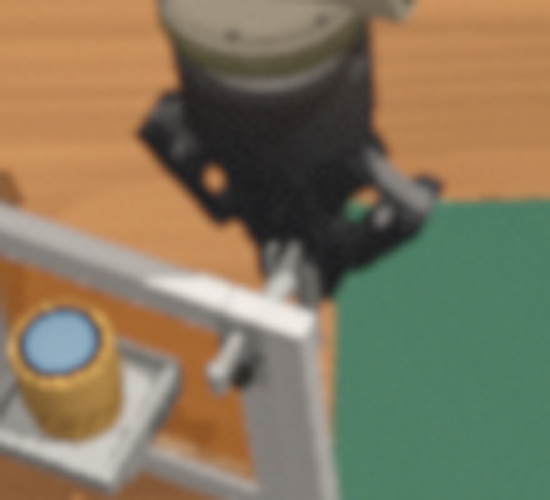

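```bash
cat >> arc.py <<'E'
def show(t0,t1,n):
    print('[',', '.join('[-0.9, %.4f, %.4f, 0, %.2f]'%tuple(float(x) for x in (r[1],r[2],r[4])) for r in rows(t0,t1,n)),']',hp(t1)+[.0005,.002])
E
python3 - <<'E'
from arc import *
for a,b in((1.1485,.85),(.85,.55),(.55,.3),(.3,.14)): show(a,b,9)
E
```

```text
[ [-0.9, 0.0054, -0.0006, 0, -1.90], [-0.9, 0.0108, -0.0013, 0, -3.80], [-0.9, 0.0162, -0.0022, 0, -5.70], [-0.9, 0.0215, -0.0033, 0, -7.60], [-0.9, 0.0268, -0.0046, 0, -9.50], [-0.9, 0.0320, -0.0060, 0, -11.40], [-0.9, 0.0372, -0.0077, 0, -13.30], [-0.9, 0.0424, -0.0095, 0, -15.20], [-0.9, 0.0475, -0.0114, 0, -17.10] ] [0.54652825 0.00728755]
[ [-0.9, 0.0050, -0.0021, 0, -1.91], [-0.9, 0.0100, -0.0045, 0, -3.82], [-0.9, 0.0149, -0.0069, 0, -5.73], [-0.9, 0.0197, -0.0096, 0, -7.64], [-0.9, 0.0244, -0.0123, 0, -9.55], [-0.9, 0.0290, -0.0153, 0, -11.46], [-0.9, 0.0335, -0.0184, 0, -13.37], [-0.9, 0.0379, -0.0216, 0, -15.28], [-0.9, 0.0422, -0.0250, 0, -17.19] ] [ 0.58871619 -0.01774716]
[ [-0.9, 0.0035, -0.0029, 0, -1.59], [-0.9, 0.0069, -0.0060, 0, -3.18], [-0.9, 0.0102, -0.0091, 0, -4.77], [-0.9, 0.0134, -0.0123, 0, -6.37], [-0.9, 0.0166, -0.0156, 0, -7.96], [-0.9, 0.0196, -0.0190, 0, -9.55], [-0.9, 0.0226, -0.0225, 0, -11.14], [-0.9, 0.0254, -0.0260, 0, -12.73], [-0.9, 0.0282, -0.0297, 0, -14.32] ] [ 0.61691906 -0.0474062 ]
[ [-0.9, 0.0017, -0.0024, 0, -1.02], [-0.9, 0.0034, -0.0048, 0, -2.04], [-0.9, 0.0050, -0.0072, 0, -3.06], [-0.9, 0.0066, -0.0096, 0, -4.07], [-0.9, 0.0081, -0.0121, 0, -5.09], [-0.9, 0.0096, -0.0146, 0, -6.11], [-0.9, 0.0111, -0.0172, 0, -7.13], [-0.9, 0.0125, -0.0197, 0, -8.15], [-0.9, 0.0138, -0.0223, 0, -9.17] ] [ 0.63074815 -0.06969915]
```

Emit:
arm_command:
  commands:
    - [-0.9, 0.0027, -0.0003, 0.0005, -0.95]
    - [-0.9, 0.0081, -0.001, 0.0005, -2.9]
    - [-0.9, 0.0135, -0.0018, 0.0005, -4.8]
    - [-0.9, 0.0189, -0.0028, 0.0005, -6.7]
    - [-0.9, 0.0242, -0.004, 0.0005, -8.6]
    - [-0.9, 0.0294, -0.0053, 0.0005, -10.5]
    - [-0.9, 0.0346, -0.0069, 0.0005, -12.4]
    - [-0.9, 0.0398, -0.0086, 0.0005, -14.3]
    - [-0.9, 0.044, -0.0101, 0.0005, -15.8]
    - [-0.9, 0.0475, -0.0114, 0.0005, -17.1]

```text
clock: 14.75
position: [0.5464, 0.0065, 0.1314]
eef_rot: [[0.661, -0.0, -0.75], [0.75, -0.0, 0.661], [-0.0, -1.0, -0.0]]
contact_force: [-1.7, -2.4, 3.4]
opening: 0.0089
```

Emit:
arm_command:
  commands:
    - [-0.9, 0.005, -0.0021, 0, -1.91]
    - [-0.9, 0.01, -0.0045, 0, -3.82]
    - [-0.9, 0.0149, -0.0069, 0, -5.73]
    - [-0.9, 0.0197, -0.0096, 0, -7.64]
    - [-0.9, 0.0244, -0.0123, 0, -9.55]
    - [-0.9, 0.029, -0.0153, 0, -11.46]
    - [-0.9, 0.0335, -0.0184, 0, -13.37]
    - [-0.9, 0.0379, -0.0216, 0, -15.28]
    - [-0.9, 0.0405, -0.0236, 0, -16.4]
    - [-0.9, 0.0422, -0.025, 0, -17.19]

```text
clock: 15.75
position: [0.5885, -0.0185, 0.1314]
eef_rot: [[0.853, -0.0, -0.522], [0.522, -0.0, 0.853], [-0.0, -1.0, -0.0]]
contact_force: [-4.0, -4.0, 4.0]
opening: 0.0089
```

Emit:
arm_command:
  commands:
    - [-0.9, 0.0028, -0.0033, 0, -1.59]
    - [-0.9, 0.0061, -0.0065, 0, -3.18]
    - [-0.9, 0.0094, -0.0096, 0, -4.77]
    - [-0.9, 0.0126, -0.0128, 0, -6.37]
    - [-0.9, 0.0158, -0.0161, 0, -7.96]
    - [-0.9, 0.0188, -0.0195, 0, -9.55]
    - [-0.9, 0.0218, -0.023, 0, -11.14]
    - [-0.9, 0.0246, -0.0265, 0, -12.73]
    - [-0.9, 0.0262, -0.0285, 0, -13.6]
    - [-0.9, 0.0274, -0.0302, 0, -14.32]

```text
clock: 16.75
position: [0.6166, -0.0481, 0.1314]
eef_rot: [[0.956, 0.002, -0.294], [0.294, 0.001, 0.956], [0.002, -1.0, 0.0]]
contact_force: [5.1, 4.0, 2.3]
opening: 0.009
```

```bash
python3 - <<'E'
from h import *
s=observe();print({k:np.round(s[k],4) for k in('position','opening','contact_force','torque')})
im=grab('scene','s11')
a=cv2.imread('pics/s11.png')[150:310,60:270]
cv2.imwrite('pics/m12.png',cv2.resize(a,None,fx=3.7,fy=3.7,interpolation=cv2.INTER_CUBIC))
E
```

```text
{'position': array([ 0.6166, -0.0481,  0.1314]), 'opening': np.float64(0.009), 'contact_force': array([5.0585, 4.0403, 2.2966]), 'torque': array([ 0.5257, -0.6298,  0.0307])}
```

View pics/m12.png

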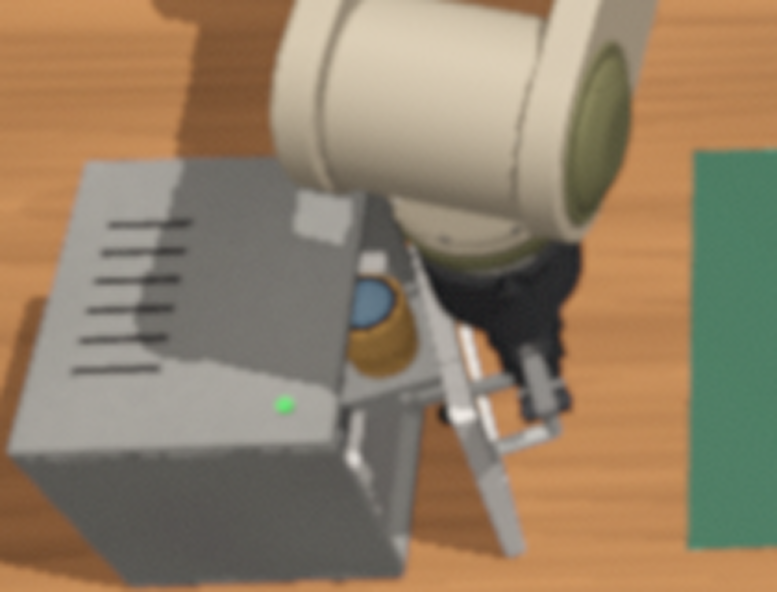

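Emit:
arm_command:
  commands:
    - [-0.9, 0.0021, -0.0022, 0, -1.02]
    - [-0.9, 0.0039, -0.0046, 0, -2.04]
    - [-0.9, 0.0055, -0.007, 0, -3.06]
    - [-0.9, 0.0071, -0.0094, 0, -4.07]
    - [-0.9, 0.0086, -0.0119, 0, -5.09]
    - [-0.9, 0.0101, -0.0144, 0, -6.11]
    - [-0.9, 0.0116, -0.017, 0, -7.13]
    - [-0.9, 0.013, -0.0195, 0, -8.15]
    - [-0.9, 0.0143, -0.0221, 0, -9.17]

```text
clock: 17.7
position: [0.6306, -0.0706, 0.1314]
eef_rot: [[0.99, 0.001, -0.138], [0.138, 0.0, 0.99], [0.001, -1.0, -0.0]]
contact_force: [5.2, 2.9, 1.9]
opening: 0.0088
```

```bash
python3 - <<'E'
from arc import *
show(.14,.09,5);show(.09,.06,5);show(.06,-.06,20)
E
```

```text
[ [-0.9, 0.0007, -0.0015, 0, -0.57], [-0.9, 0.0015, -0.0029, 0, -1.15], [-0.9, 0.0022, -0.0044, 0, -1.72], [-0.9, 0.0029, -0.0059, 0, -2.29], [-0.9, 0.0036, -0.0074, 0, -2.86] ] [ 0.63431923 -0.07708738]
[ [-0.9, 0.0004, -0.0009, 0, -0.34], [-0.9, 0.0008, -0.0018, 0, -0.69], [-0.9, 0.0012, -0.0027, 0, -1.03], [-0.9, 0.0016, -0.0036, 0, -1.38], [-0.9, 0.0020, -0.0045, 0, -1.72] ] [ 0.63628303 -0.08160275]
[ [-0.9, 0.0004, -0.0009, 0, -0.34], [-0.9, 0.0007, -0.0018, 0, -0.69], [-0.9, 0.0011, -0.0027, 0, -1.03], [-0.9, 0.0015, -0.0037, 0, -1.38], [-0.9, 0.0018, -0.0046, 0, -1.72], [-0.9, 0.0022, -0.0055, 0, -2.06], [-0.9, 0.0025, -0.0064, 0, -2.41], [-0.9, 0.0029, -0.0073, 0, -2.75], [-0.9, 0.0032, -0.0083, 0, -3.09], [-0.9, 0.0035, -0.0092, 0, -3.44], [-0.9, 0.0038, -0.0101, 0, -3.78], [-0.9, 0.0042, -0.0111, 0, -4.13], [-0.9, 0.0045, -0.0120, 0, -4.47], [-0.9, 0.0048, -0.0129, 0, -4.81], [-0.9, 0.0051, -0.0139, 0, -5.16], [-0.9, 0.0054, -0.0148, 0, -5.50], [-0.9, 0.0056, -0.0158, 0, -5.84], [-0.9, 0.0059, -0.0167, 0, -6.19], [-0.9, 0.0062, -0.0176, 0, -6.53], [-0.9, 0.0065, -0.0186, 0, -6.88] ] [ 0.64275914 -0.10019159]
```

Emit:
arm_command:
  commands:
    - [-0.9, 0.0012, -0.0015, 0, -0.57]
    - [-0.9, 0.002, -0.0029, 0, -1.15]
    - [-0.9, 0.0027, -0.0044, 0, -1.72]
    - [-0.9, 0.0027, -0.0044, 0, -1.72]

```text
clock: 18.1
position: [0.6328, -0.0751, 0.1314]
eef_rot: [[0.994, 0.0, -0.11], [0.11, -0.0, 0.994], [0.0, -1.0, -0.0]]
contact_force: [2.5, 0.5, 2.0]
opening: 0.0083
```

Emit:
arm_command:
  commands:
    - [-0.9, 0.0007, -0.0015, 0, -0.57]
    - [-0.9, 0.0014, -0.003, 0, -1.14]
    - [-0.9, 0.0014, -0.003, 0, -1.14]

```text
clock: 18.4
position: [0.6342, -0.0781, 0.1314]
eef_rot: [[0.996, -0.0, -0.09], [0.09, -0.0, 0.996], [-0.0, -1.0, -0.0]]
contact_force: [1.6, 0.8, 3.6]
opening: 0.0087
```

Emit:
arm_command:
  commands:
    - [-0.9, 0.0004, -0.0009, 0, -0.34]
    - [-0.9, 0.0008, -0.0018, 0, -0.69]
    - [-0.9, 0.0012, -0.0027, 0, -1.03]
    - [-0.9, 0.0012, -0.0027, 0, -1.03]

```text
clock: 18.8
position: [0.6353, -0.0807, 0.1314]
eef_rot: [[0.997, -0.0, -0.072], [0.072, -0.0, 0.997], [-0.0, -1.0, -0.0]]
contact_force: [1.1, 0.0, 4.1]
opening: 0.009
```

Emit:
arm_command:
  commands:
    - [-0.9, 0.0004, -0.0009, 0, -0.34]
    - [-0.9, 0.0008, -0.0018, 0, -0.69]
    - [-0.9, 0.0008, -0.0018, 0, -0.69]

```text
clock: 19.1
position: [0.6361, -0.0825, 0.1314]
eef_rot: [[0.998, -0.0, -0.06], [0.06, -0.0, 0.998], [-0.0, -1.0, -0.0]]
contact_force: [0.2, -0.8, 3.6]
opening: 0.0092
```

Emit:
arm_command:
  commands:
    - [-0.9, 0.0004, -0.0009, 0, -0.34]
    - [-0.9, 0.0008, -0.0018, 0, -0.69]
    - [-0.9, 0.0008, -0.0018, 0, -0.69]

```text
clock: 19.4
position: [0.6368, -0.0842, 0.1314]
eef_rot: [[0.999, -0.0, -0.048], [0.048, 0.0, 0.999], [-0.0, -1.0, 0.0]]
contact_force: [-2.7, 0.1, 4.1]
opening: 0.0087
```

Emit:
arm_command:
  commands:
    - [-0.9, 0.0002, -0.0009, 0, -0.34]
    - [-0.9, 0.0005, -0.0018, 0, -0.69]
    - [-0.9, 0.0005, -0.0018, 0, -0.69]

```text
clock: 19.7
position: [0.6372, -0.0853, 0.1314]
eef_rot: [[0.999, -0.001, -0.036], [0.036, 0.001, 0.999], [-0.001, -1.0, 0.001]]
contact_force: [-2.5, 3.7, 6.2]
opening: 0.0088
```

Emit:
arm_command:
  commands:
    - [-0.9, 0.0003, -0.0009, 0, -0.34]
    - [-0.9, 0.0006, -0.0018, 0, -0.69]
    - [-0.9, 0.0006, -0.0018, 0, -0.69]

```text
clock: 20.0
position: [0.6378, -0.0866, 0.1314]
eef_rot: [[1.0, -0.001, -0.025], [0.025, 0.002, 1.0], [-0.001, -1.0, 0.002]]
contact_force: [-2.7, 4.5, 6.2]
opening: 0.0088
```

Emit:
arm_command:
  commands:
    - [-0.9, 0.0003, -0.0009, 0, -0.34]
    - [-0.9, 0.0006, -0.0018, 0, -0.69]
    - [-0.9, 0.0006, -0.0018, 0, -0.69]

```text
clock: 20.3
position: [0.6386, -0.0888, 0.1314]
eef_rot: [[1.0, -0.0, -0.013], [0.013, 0.001, 1.0], [-0.0, -1.0, 0.001]]
contact_force: [-1.5, 2.5, 4.1]
opening: 0.0087
```

Emit:
arm_command:
  commands:
    - [-0.9, 0.0003, -0.0009, 0, -0.34]
    - [-0.9, 0.0003, -0.0009, 0, -0.34]

```text
clock: 20.5
position: [0.6392, -0.0904, 0.1314]
eef_rot: [[1.0, 0.001, -0.006], [0.006, 0.0, 1.0], [0.001, -1.0, 0.0]]
contact_force: [0.6, 1.2, 3.4]
opening: 0.009
```

Emit:
arm_command:
  commands:
    - [-0.9, 0.0003, -0.0009, 0, -0.34]
    - [-0.9, 0.0003, -0.0009, 0, -0.34]

```text
clock: 20.7
position: [0.6396, -0.0918, 0.1314]
eef_rot: [[1.0, 0.001, 0.0], [-0.0, -0.001, 1.0], [0.001, -1.0, -0.001]]
contact_force: [2.4, -0.7, 2.6]
opening: 0.0087
```

Emit:
arm_command:
  commands:
    - [-0.9, 0.0003, -0.0009, 0, -0.34]
    - [-0.9, 0.0003, -0.0009, 0, -0.34]

```text
clock: 20.9
position: [0.64, -0.0929, 0.1315]
eef_rot: [[1.0, 0.001, 0.006], [-0.006, -0.001, 1.0], [0.001, -1.0, -0.001]]
contact_force: [4.9, -2.4, 2.4]
opening: 0.0085
```

Emit:
arm_command:
  commands:
    - [-0.9, 0.0003, -0.0009, 0, -0.34]
    - [-0.9, 0.0003, -0.0009, 0, -0.34]

```text
clock: 21.1
position: [0.6403, -0.0938, 0.1314]
eef_rot: [[1.0, 0.001, 0.012], [-0.012, -0.001, 1.0], [0.001, -1.0, -0.001]]
contact_force: [4.7, -2.4, 2.3]
opening: 0.0089
```

Emit:
arm_command:
  commands:
    - [-0.9, 0.0005, -0.0009, 0, -0.34]
    - [-0.9, 0.0005, -0.0009, 0, -0.34]

```text
clock: 21.3
position: [0.6404, -0.0941, 0.1314]
eef_rot: [[1.0, 0.0, 0.018], [-0.018, 0.0, 1.0], [0.0, -1.0, 0.0]]
contact_force: [2.7, -0.0, 4.4]
opening: 0.009
```

Emit:
arm_command:
  commands:
    - [-0.9, 0.0004, -0.0009, 0, -0.34]
    - [-0.9, 0.0004, -0.0009, 0, -0.34]

```text
clock: 21.5
position: [0.6405, -0.0944, 0.1314]
eef_rot: [[1.0, -0.001, 0.023], [-0.023, 0.001, 1.0], [-0.001, -1.0, 0.001]]
contact_force: [0.9, 3.3, 4.9]
opening: 0.009
```

Emit:
arm_command:
  commands:
    - [-0.9, 0.0004, -0.0006, 0, -0.2]
    - [-0.9, 0.0004, -0.0006, 0, -0.2]

```text
clock: 21.7
position: [0.6406, -0.0946, 0.1314]
eef_rot: [[1.0, -0.002, 0.026], [-0.026, 0.001, 1.0], [-0.002, -1.0, 0.001]]
contact_force: [-2.3, 4.9, 6.6]
opening: 0.0087
```

Emit:
arm_command:
  commands:
    - [-0.9, -0.0002, 0.0004, 0, 0]
    - [-0.9, -0.0003, 0.0008, 0, 0]
    - [-0.9, -0.0003, 0.0008, 0, 0]
    - [-0.7, -0.0003, 0.0008, 0, 0]
    - [-0.5, -0.0003, 0.0008, 0, 0]
    - [-0.5, -0.0003, 0.0008, 0, 0]
    - [-0.5, -0.0003, 0.0008, 0, 0]

```text
clock: 22.4
position: [0.6407, -0.0949, 0.1311]
eef_rot: [[1.0, -0.001, 0.027], [-0.027, 0.0, 1.0], [-0.001, -1.0, -0.0]]
contact_force: [-0.7, -0.4, 0.5]
opening: 0.0213
```

```bash
python3 - <<'E'
from h import *
s=observe();print({k:np.round(s[k],4) for k in('position','opening','contact_force','torque')})
im=grab('scene','s12');t=grab('top','t12')
a=cv2.imread('pics/s12.png')[160:320,60:220];b=cv2.imread('pics/t12.png')[80:240,340:500]
cv2.imwrite('pics/m13.png',cv2.resize(np.hstack([a,b]),None,fx=2.5,fy=2.5,interpolation=cv2.INTER_CUBIC))
E
```

```text
{'position': array([ 0.6407, -0.0949,  0.1311]), 'opening': np.float64(0.0213), 'contact_force': array([-0.6586, -0.3985,  0.4935]), 'torque': array([-0.0228, -0.0024,  0.0439])}
```

View pics/m13.png

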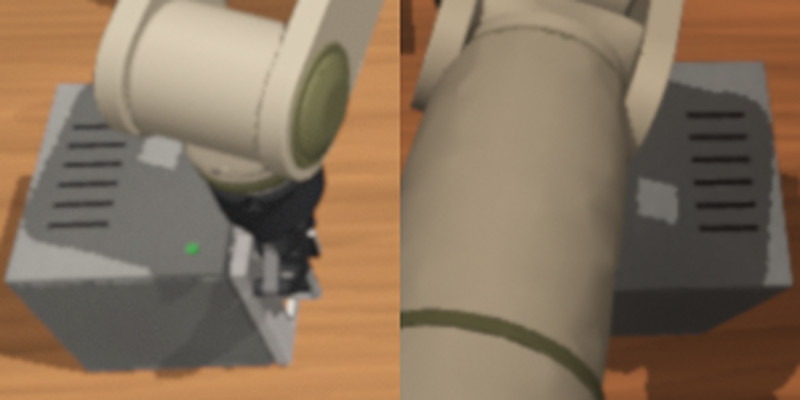

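Emit:
arm_command:
  commands:
    - [-0.5, 0, 0, 0, 0]
    - [-0.5, 0, 0, 0, 0]
    - [-0.5, 0, 0, 0, 0]
    - [-0.5, 0, 0, 0, 0]
    - [-0.5, 0, 0, 0, 0]
    - [-0.5, 0, 0, 0, 0]
    - [-0.5, 0, 0, 0, 0]
    - [-0.5, 0, 0, 0, 0]
    - [-0.5, 0, 0, 0, 0]
    - [-0.5, 0, 0, 0, 0]

```text
clock: 23.5
position: [0.6408, -0.0947, 0.1314]
eef_rot: [[1.0, -0.0, 0.027], [-0.027, -0.0, 1.0], [-0.0, -1.0, -0.0]]
contact_force: [-1.0, -0.4, 0.4]
opening: 0.0217
```

Emit:
arm_command:
  commands:
    - [-0.5, 0, 0, 0, 0]
    - [-0.5, 0, 0, 0, 0]
    - [-0.5, 0, 0, 0, 0]
    - [-0.5, 0, 0, 0, 0]
    - [-0.5, 0, 0, 0, 0]
    - [-0.5, 0, 0, 0, 0]
    - [-0.5, 0, 0, 0, 0]
    - [-0.5, 0, 0, 0, 0]
    - [-0.5, 0, 0, 0, 0]
    - [-0.5, 0, 0, 0, 0]

```text
clock: 24.5
position: [0.6408, -0.0947, 0.1314]
eef_rot: [[1.0, -0.0, 0.027], [-0.027, 0.0, 1.0], [-0.0, -1.0, 0.0]]
contact_force: [-0.1, -0.6, 0.2]
opening: 0.0217
```

Emit:
arm_command:
  commands:
    - [-0.5, 0, 0, 0, 0]
    - [-0.5, 0, 0, 0, 0]
    - [-0.5, 0, 0, 0, 0]
    - [-0.5, 0, 0, 0, 0]
    - [-0.5, 0, 0, 0, 0]
    - [-0.5, 0, 0, 0, 0]
    - [-0.5, 0, 0, 0, 0]
    - [-0.5, 0, 0, 0, 0]
    - [-0.5, 0, 0, 0, 0]
    - [-0.5, 0, 0, 0, 0]

```text
clock: 25.5
position: [0.6409, -0.0947, 0.1314]
eef_rot: [[1.0, 0.0, 0.027], [-0.027, -0.0, 1.0], [0.0, -1.0, -0.0]]
contact_force: [0.1, 0.2, -0.3]
opening: 0.0216
```

Emit:
arm_command:
  commands:
    - [-0.5, 0, 0, 0, 0]
    - [-0.5, 0, 0, 0, 0]
    - [-0.5, 0, 0, 0, 0]
    - [-0.5, 0, 0, 0, 0]
    - [-0.5, 0, 0, 0, 0]
    - [-0.5, 0, 0, 0, 0]
    - [-0.6, 0, 0, 0, 0]
    - [-0.7, 0, 0, 0, 0]
    - [-0.8, 0, 0, 0, 0]
    - [-0.9, 0, 0, 0, 0]
  newtons: 40

```text
clock: 26.5
position: [0.6405, -0.0947, 0.1315]
eef_rot: [[1.0, -0.001, 0.027], [-0.027, 0.0, 1.0], [-0.001, -1.0, -0.0]]
contact_force: [-4.3, -0.5, 2.0]
opening: 0.0092
```

```bash
python3 - <<'E'
from h import *
from arc import *
s=observe();print({k:np.round(s[k],4) for k in('clock','position','eef_rot','opening','contact_force')})
show(-.02,.06,10);show(.06,.25,10);show(.25,.55,10);show(.55,.85,10);show(.85,1.15,10);show(1.15,1.4,9)
E
```

```text
{'clock': np.float64(26.5), 'position': array([ 0.6405, -0.0947,  0.1315]), 'eef_rot': array([[ 9.996e-01, -9.000e-04,  2.670e-02],
       [-2.670e-02,  0.000e+00,  9.996e-01],
       [-9.000e-04, -1.000e+00, -0.000e+00]]), 'opening': np.float64(0.0092), 'contact_force': array([-4.2817, -0.4979,  1.951 ])}
[ [-0.9, -0.0004, 0.0012, 0, 0.46], [-0.9, -0.0008, 0.0025, 0, 0.92], [-0.9, -0.0013, 0.0037, 0, 1.38], [-0.9, -0.0017, 0.0050, 0, 1.83], [-0.9, -0.0022, 0.0062, 0, 2.29], [-0.9, -0.0026, 0.0074, 0, 2.75], [-0.9, -0.0031, 0.0087, 0, 3.21], [-0.9, -0.0036, 0.0099, 0, 3.67], [-0.9, -0.0041, 0.0111, 0, 4.13], [-0.9, -0.0046, 0.0123, 0, 4.58] ] [ 0.63628303 -0.08160275]
[ [-0.9, -0.0012, 0.0029, 0, 1.09], [-0.9, -0.0025, 0.0057, 0, 2.18], [-0.9, -0.0038, 0.0085, 0, 3.27], [-0.9, -0.0052, 0.0113, 0, 4.35], [-0.9, -0.0067, 0.0141, 0, 5.44], [-0.9, -0.0082, 0.0168, 0, 6.53], [-0.9, -0.0097, 0.0195, 0, 7.62], [-0.9, -0.0113, 0.0222, 0, 8.71], [-0.9, -0.0130, 0.0249, 0, 9.80], [-0.9, -0.0147, 0.0275, 0, 10.89] ] [ 0.62162161 -0.05413112]
[ [-0.9, -0.0028, 0.0041, 0, 1.72], [-0.9, -0.0057, 0
[... 703 characters left out ...]
0.0046, 0.0018, 0, 1.72], [-0.9, -0.0092, 0.0034, 0, 3.44], [-0.9, -0.0139, 0.0049, 0, 5.16], [-0.9, -0.0187, 0.0063, 0, 6.88], [-0.9, -0.0234, 0.0075, 0, 8.59], [-0.9, -0.0282, 0.0086, 0, 10.31], [-0.9, -0.0331, 0.0095, 0, 12.03], [-0.9, -0.0379, 0.0103, 0, 13.75], [-0.9, -0.0428, 0.0110, 0, 15.47], [-0.9, -0.0477, 0.0114, 0, 17.19] ] [0.4988263  0.01873673]
[ [-0.9, -0.0045, 0.0003, 0, 1.59], [-0.9, -0.0091, 0.0005, 0, 3.18], [-0.9, -0.0137, 0.0006, 0, 4.77], [-0.9, -0.0182, 0.0005, 0, 6.37], [-0.9, -0.0228, 0.0004, 0, 7.96], [-0.9, -0.0273, 0.0001, 0, 9.55], [-0.9, -0.0319, -0.0004, 0, 11.14], [-0.9, -0.0364, -0.0009, 0, 12.73], [-0.9, -0.0409, -0.0016, 0, 14.32] ] [0.45793062 0.01712293]
```

Emit:
arm_command:
  commands:
    - [-0.9, -0.0004, 0, 0, 0]
    - [-0.9, -0.0006, 0.0006, 0, 0.2]
    - [-0.9, -0.0009, 0.0014, 0, 0.5]
    - [-0.9, -0.0012, 0.0025, 0, 0.92]
    - [-0.9, -0.0017, 0.0037, 0, 1.38]
    - [-0.9, -0.0021, 0.005, 0, 1.83]
    - [-0.9, -0.0026, 0.0062, 0, 2.29]

```text
clock: 27.2
position: [0.638, -0.0877, 0.1314]
eef_rot: [[1.0, -0.001, -0.014], [0.014, 0.001, 1.0], [-0.001, -1.0, 0.001]]
contact_force: [-2.4, 2.8, 3.3]
opening: 0.009
```

Emit:
arm_command:
  commands:
    - [-0.9, -0.0005, 0.0012, 0, 0.46]
    - [-0.9, -0.001, 0.0025, 0, 0.92]
    - [-0.9, -0.0015, 0.0037, 0, 1.38]
    - [-0.9, -0.002, 0.005, 0, 1.83]
    - [-0.9, -0.0025, 0.0062, 0, 2.29]
    - [-0.9, -0.0025, 0.0062, 0, 2.29]

```text
clock: 27.8
position: [0.6359, -0.0823, 0.1315]
eef_rot: [[0.999, 0.001, -0.054], [0.054, -0.0, 0.999], [0.001, -1.0, -0.0]]
contact_force: [0.8, -0.1, 1.5]
opening: 0.0089
```

Emit:
arm_command:
  commands:
    - [-0.9, -0.0012, 0.0029, 0, 1.09]
    - [-0.9, -0.0025, 0.0057, 0, 2.18]
    - [-0.9, -0.0038, 0.0085, 0, 3.27]
    - [-0.9, -0.0052, 0.0113, 0, 4.35]
    - [-0.9, -0.0067, 0.0141, 0, 5.44]
    - [-0.9, -0.0082, 0.0168, 0, 6.53]
    - [-0.9, -0.0097, 0.0195, 0, 7.62]
    - [-0.9, -0.0113, 0.0222, 0, 8.71]
    - [-0.9, -0.013, 0.0249, 0, 9.8]
    - [-0.9, -0.0147, 0.0275, 0, 10.89]

```text
clock: 28.8
position: [0.621, -0.0546, 0.1315]
eef_rot: [[0.97, 0.0, -0.242], [0.242, 0.0, 0.97], [0.0, -1.0, -0.0]]
contact_force: [1.8, 0.1, 3.0]
opening: 0.0089
```

Emit:
arm_command:
  commands:
    - [-0.9, -0.0028, 0.0041, 0, 1.72]
    - [-0.9, -0.0057, 0.008, 0, 3.44]
    - [-0.9, -0.0087, 0.0119, 0, 5.16]
    - [-0.9, -0.0118, 0.0157, 0, 6.88]
    - [-0.9, -0.0151, 0.0194, 0, 8.59]
    - [-0.9, -0.0184, 0.023, 0, 10.31]
    - [-0.9, -0.0219, 0.0265, 0, 12.03]
    - [-0.9, -0.0255, 0.0299, 0, 13.75]
    - [-0.9, -0.0291, 0.0332, 0, 15.47]
    - [-0.9, -0.0329, 0.0364, 0, 17.19]

```text
clock: 29.8
position: [0.5878, -0.0182, 0.1315]
eef_rot: [[0.855, 0.0, -0.519], [0.519, -0.0, 0.855], [-0.0, -1.0, -0.0]]
contact_force: [1.9, -0.3, 4.1]
opening: 0.0087
```

Emit:
arm_command:
  commands:
    - [-0.9, -0.0039, 0.0031, 0, 1.72]
    - [-0.9, -0.0078, 0.006, 0, 3.44]
    - [-0.9, -0.0118, 0.0088, 0, 5.16]
    - [-0.9, -0.016, 0.0115, 0, 6.88]
    - [-0.9, -0.0202, 0.0141, 0, 8.59]
    - [-0.9, -0.0244, 0.0166, 0, 10.31]
    - [-0.9, -0.0288, 0.0189, 0, 12.03]
    - [-0.9, -0.0332, 0.0211, 0, 13.75]
    - [-0.9, -0.0377, 0.0231, 0, 15.47]
    - [-0.9, -0.0422, 0.025, 0, 17.19]

```text
clock: 30.8
position: [0.5456, 0.0067, 0.1314]
eef_rot: [[0.663, -0.0, -0.748], [0.748, -0.0, 0.663], [-0.0, -1.0, -0.0]]
contact_force: [0.4, -0.8, 4.8]
opening: 0.0089
```

Emit:
arm_command:
  commands:
    - [-0.9, -0.0046, 0.0018, 0, 1.72]
    - [-0.9, -0.0092, 0.0034, 0, 3.44]
    - [-0.9, -0.0139, 0.0049, 0, 5.16]
    - [-0.9, -0.0187, 0.0063, 0, 6.88]
    - [-0.9, -0.0234, 0.0075, 0, 8.59]
    - [-0.9, -0.0282, 0.0086, 0, 10.31]
    - [-0.9, -0.0331, 0.0095, 0, 12.03]
    - [-0.9, -0.0379, 0.0103, 0, 13.75]
    - [-0.9, -0.0428, 0.011, 0, 15.47]
    - [-0.9, -0.0477, 0.0114, 0, 17.19]

```text
clock: 31.8
position: [0.4979, 0.0179, 0.1314]
eef_rot: [[0.412, 0.0, -0.911], [0.911, -0.0, 0.412], [-0.0, -1.0, -0.0]]
contact_force: [0.3, -2.6, 4.5]
opening: 0.0087
```

Emit:
arm_command:
  commands:
    - [-0.9, -0.0045, 0.0003, 0, 1.59]
    - [-0.9, -0.0091, 0.0005, 0, 3.18]
    - [-0.9, -0.0137, 0.0006, 0, 4.77]
    - [-0.9, -0.0182, 0.0005, 0, 6.37]
    - [-0.9, -0.0228, 0.0004, 0, 7.96]
    - [-0.9, -0.0273, 0.0001, 0, 9.55]
    - [-0.9, -0.0319, -0.0004, 0, 11.14]
    - [-0.9, -0.035, -0.0007, 0, 12.2]
    - [-0.9, -0.036, -0.0008, 0, 12.6]
    - [-0.9, -0.036, -0.0008, 0, 12.6]

```text
clock: 32.8
position: [0.4622, 0.0169, 0.1314]
eef_rot: [[0.206, -0.0, -0.979], [0.979, -0.0, 0.206], [-0.0, -1.0, 0.0]]
contact_force: [0.5, -3.6, 4.4]
opening: 0.0089
```

Emit:
arm_command:
  commands:
    - [-0.9, 0, 0, 0, 0]
    - [-0.7, 0, 0, 0, 0]
    - [-0.5, 0, 0, 0, 0]
    - [-0.3, 0, 0, 0, 0]
    - [-0.2, 0, 0, 0, 0]
    - [-0.2, 0, 0, 0, 0]

```text
clock: 33.4
position: [0.4621, 0.0173, 0.1313]
eef_rot: [[0.206, -0.0, -0.979], [0.979, 0.0, 0.206], [0.0, -1.0, 0.0]]
contact_force: [0.7, -0.4, -0.5]
opening: 0.0341
```

```bash
python3 - <<'E'
from h import *
s=observe();print({k:np.round(s[k],4) for k in('clock','position','opening','contact_force','torque')})
im=grab('scene','s13')
a=cv2.imread('pics/s13.png')[150:250,160:290]
cv2.imwrite('pics/m14.png',cv2.resize(a,None,fx=5,fy=5,interpolation=cv2.INTER_CUBIC))
E
```

```text
{'clock': np.float64(33.4), 'position': array([0.4621, 0.0173, 0.1313]), 'opening': np.float64(0.0341), 'contact_force': array([ 0.7278, -0.4059, -0.4912]), 'torque': array([ 0.0069, -0.0153,  0.0685])}
```

View pics/m14.png

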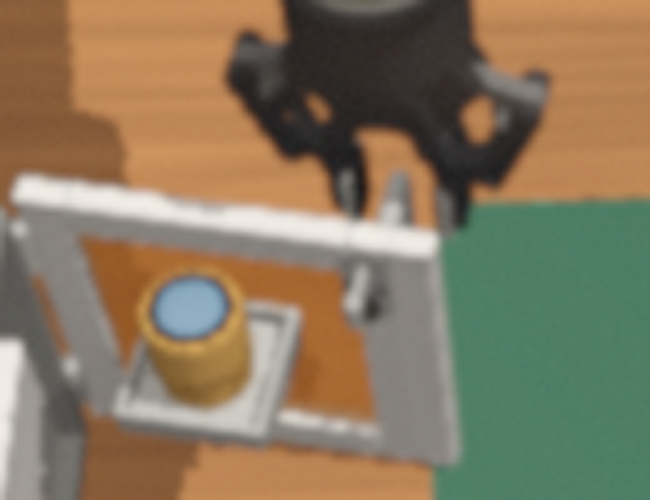

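The door is wide open, at about 1.36 rad. The barrel stands upright in its tray, and the fingers are open around the bar. Now I'll retreat straight up and back.

Emit:
arm_command:
  commands:
    - [-0.2, 0, 0, 0.008, 0]
    - [-0.2, 0, 0, 0.022, 0]
    - [-0.2, 0, 0, 0.04, 0]
    - [-0.2, 0, 0, 0.06, 0]
    - [-0.2, 0, 0, 0.08, 0]
    - [-0.2, 0, 0, 0.1, 0]
    - [-0.2, -0.01, 0.01, 0.115, 0]
    - [-0.2, -0.03, 0.03, 0.12, 0]
    - [-0.2, -0.05, 0.06, 0.12, 0]
    - [-0.2, -0.07, 0.09, 0.12, 0]

```text
clock: 34.45
position: [0.3914, 0.1079, 0.2521]
eef_rot: [[0.207, 0.001, -0.978], [0.978, 0.0, 0.207], [0.0, -1.0, -0.001]]
contact_force: [0.9, -0.0, -0.1]
opening: 0.0339
```

Emit:
arm_command:
  commands:
    - [-0.2, -0.02, 0.03, 0, 0]
    - [-0.2, -0.04, 0.06, 0, 0]
    - [-0.2, -0.06, 0.09, 0, 0]
    - [-0.2, -0.07, 0.12, 0, 0]
    - [-0.2, -0.08, 0.15, 0, 0]
    - [-0.2, -0.09, 0.18, 0, 0]
    - [-0.2, -0.09, 0.2, 0, 0]
    - [-0.2, -0.09, 0.21, 0, 0]
    - [-0.2, -0.09, 0.21, 0, 0]
    - [-0.2, -0.09, 0.21, 0, 0]

```text
clock: 35.45
position: [0.3024, 0.3166, 0.2515]
eef_rot: [[0.206, -0.0, -0.978], [0.978, -0.0, 0.206], [-0.0, -1.0, 0.0]]
contact_force: [0.6, 0.0, -0.1]
opening: 0.0343
```

```bash
python3 - <<'E'
from h import *
s=observe();print({k:np.round(s[k],4) for k in('clock','position','joint_vel')})
for n,t in(('scene','s14'),('top','t14')):
    im=grab(n,t);P=cloud(im);hsv=cv2.cvtColor(im['color'],cv2.COLOR_RGB2HSV);z=P[...,2]
    m=(z>.163)&(z<.178)&(np.hypot(P[...,0]-.528,P[...,1]+.068)<.035)&(hsv[...,1]>60)
    print(n,'barrel top',m.sum(),P[m][:,2].mean(),cv2.minEnclosingCircle(P[m][:,:2].astype(np.float32)))
    m=(abs(z-.186)<.006)&(P[...,0]>.3)&(P[...,0]<.7)&(P[...,1]<.12)&(hsv[...,2]>185)&(hsv[...,1]<40)
    nl,lab,st,c=cv2.connectedComponentsWithStats(m.astype(np.uint8));i=1+np.argmax(st[1:,4]);r=cv2.minAreaRect(P[lab==i][:,:2].astype(np.float32));print('door',cv2.boxPoints(r).round(4).tolist())
    roi=(P[...,1]>.05)&(P[...,1]<.45)&(P[...,0]>.3)&(P[...,0]<.68)&(z>.008)&(z<.1)
    nl,lab,st,c=cv2.connectedComponentsWithStats(roi.astype(np.uint8))
    for i in range(1,nl):
        if st[i,4]>8:
            Q=P[lab==i]; zt=np.percentile(Q[:,2],90); T=Q[Q[:,2]>zt-.006]; print(zt.round(3),np.round(cv2.minEnclosingCircle(T[:,:2].astype(np.float32))[0],4))
a=cv2.imread('pics/s14.png')[150:320,150:430];b=cv2.imread('pics/t14.png')[100:270,130:410]
cv2.imwrite('pics/m15.png',cv2.resize(np.vstack([a,b]),None,fx=1.75,fy=1.75))
E
```

```text
{'clock': np.float64(35.45), 'position': array([0.3024, 0.3166, 0.2515]), 'joint_vel': array([-0.7428, -0.3498,  0.3436,  0.0474, -0.0753,  0.1307])}
scene barrel top 263 0.16954733902283448 ((0.5255691409111023, -0.06861012428998947), 0.022463226690888405)
door [[0.4625999927520752, -0.14090000092983246], [0.47760000824928284, -0.14399999380111694], [0.5138999819755554, 0.030899999663233757], [0.49889999628067017, 0.0340999998152256]]
0.066 [0.3011 0.2077]
0.021 [0.431 0.173]
0.071 [0.5033 0.38  ]
0.052 [0.4979 0.2079]
0.015 [0.558  0.1625]
0.015 [0.5741 0.1733]
0.021 [0.6676 0.2316]
top barrel top 365 0.1708577889560119 ((0.52460116147995, -0.06694009155035019), 0.021845532581210136)
door [[0.46639999747276306, -0.1404000073671341], [0.47839999198913574, -0.1428000032901764], [0.5131000280380249, 0.03189999982714653], [0.5011000037193298, 0.034299999475479126]]
0.02 [0.6695 0.2302]
0.017 [0.5706 0.172 ]
0.012 [0.5648 0.2793]
0.016 [0.5578 0.1629]
0.072 [0.503  0.3807]
0.054 [0.4971 0.2091]
0.021 [0.4304 0.172 ]
0.072 [0.3013 0.2081]
```

View pics/m15.png

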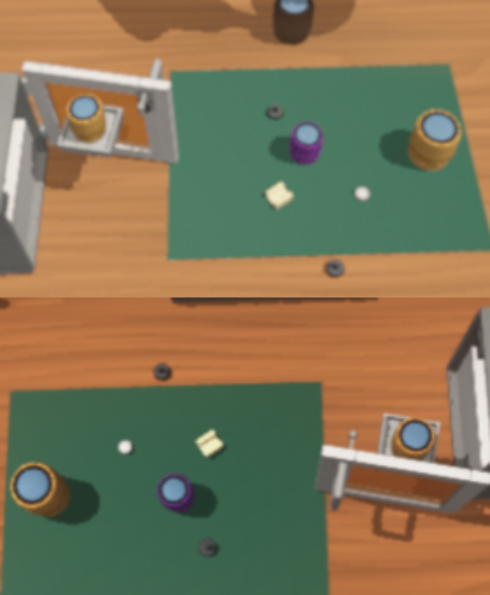

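All good: the barrel is upright in the tray with its top at z ≈ 0.17, the door is open, and the other parts haven't moved.

```bash
python3 -c "
from h import *
print(workorder.finish_job())"
```

```text
the job is handed in; nothing more can be done
None
```

I stood the barrel in the door's tray, shut the door through the catch, held it shut, then pulled it wide open again and handed the job in at about 35.5 s.

- **Setting down:** I lowered the barrel in steps of 1 mm or less. First contact read about 3 N, and the wrist force reached about 6 N before I let go.
- **Shutting:** I swung the door by its handle in small steps. Resistance rose to about 4.5 N over the last 10 mm, then dropped. The catch then drew the door in with about 2.4 N. It met the stop and I pressed with about 5 N there.
- **Holding shut:** I eased off and opened the fingers, and the door stayed shut for over 3 s with nothing pressing on it.
- **Opening:** I gripped the handle again, pulled the door through the catch and left it at about 1.37 rad.

**Last checks:** Both cameras put the barrel's top at 0.17 m, the height expected for it standing on the tray floor, and show it upright inside the rim. The door is wide open, the arm is clear of everything, and the other parts are within about 2 mm of where they started. The scene camera's count missed the small button cap, but the top camera measured it in place and it shows in the scene picture.

**Disagreements:**
- In the pictures the fingertips sat about 15–25 mm higher than the stated tool geometry, so I set the grasp heights from the pictures.
- The handle was about 1–2 mm farther from the hinge than I had worked out, so I corrected for it using the measured force (11 N at most).

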